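# Load the tool steriliser

### The job

Load the steriliser with the tray of cleaned salon tools: with the fingertips, push the tray along the worktop into line with the open hood and slide it fully home against the stops inside, then swing the hood's door fully shut. Push only: never lift the tray, keep the scissors and the clip lying in it untouched by the fingers, and leave the two pots and the bowl close by where they stand.

Things in the scene. Friction and masses are not known exactly. Their poses are not given: they have to be found in the camera images.
- steriliser: Fixed ultraviolet steriliser: low grey box, window in the roof, 244 wide, 126 deep, 72 mm high. Open in front and floorless: the tray slides in on the worktop. Origin: middle of the front opening, worktop level; x points into the hood, y to its left, z up. Bay: y -110 to +110 mm between straight walls, 60 mm high. Roof and walls begin at x = 0; rubber stops inside at x = +106 mm.
- door (a joint): Angle (rad) of the steriliser's door: 0 fully shut, positive open towards the robot (1.8 to 2.3 at the start, stop 2.4). Upright hinge at the hood's left front corner; it stays where left and takes under 1 N at the free edge. Shallow pan 244 wide, 64 high, 18 mm thick, hollow 12 mm inside, lower edge 4 mm up. A steel pull stands 12 mm off its outer face, 232 mm from the hinge.
- hinge_line (a point): Point on the door's hinge axis: left front corner of the hood (x = 0, y = +122 mm in the steriliser's axes), 36 mm above the worktop.
- door_push (a point): Point on the door's outer face, 170 mm from the hinge and 36 mm above the worktop. Its own -x axis points out of the outer face, its -y axis points from the hinge to the free edge.
- tray: Shallow loose steel tray, holes in its floor, 110 (x) by 200 (y) by 25 mm high, walls 3 mm, corner radius 12 mm, 0.2-0.45 kg. Origin: centre of underside; x points to the long side that enters the hood first, -x to the long side nearest the robot. Starts before the hood, to its right and askew. Fully home its centre is at x = +51 mm in the steriliser's axes, its near side 4 mm outside the hood.
- scissors: Steel hair scissors lying in the tray, 171 by 54 by 7 mm, origin at the centre of the underside, x along their length. Not to be touched.
- large_pot: Bystander: lidded cosmetic pot, 61 mm across and 48 mm high, to the right of the steriliser; origin at the centre of its underside.
- small_pot: Bystander: lidded cosmetic pot, 53 mm across and 36 mm high, to the right of the steriliser; origin at the centre of its underside.
- bowl: Bystander: black tint bowl with a side grip, 127 by 147 by 50 mm, at the left; origin at its underside.
- clip: Black sectioning clip lying in the tray, 110 by 15 by 18 mm, origin at the centre of the underside. Not to be touched.

How it is judged:
By the outcome, as a careful person would: the job done as asked, in the order asked, and still so for the second after the job is handed in, with the robot touching nothing.
It also fails if it takes over 64 s, if anything falls off the work surface, if the arm or the gripper's body presses on something with over 40 N, if the wrist force passes 120 N, or if a joint passes its speed limit or range.

### The arm

A 6-joint arm with a two-finger parallel gripper is mounted at the origin on a cart in front of the work surface, level with it; the furniture and walls round the work are solid. World frame = base frame: x ahead of the robot, y to its left, z up, the work surface at z = 0. Lengths are in m, angles in rad, forces in N, time in s.
With the tool pointing down it reaches from about 0.325 to 0.875 m from the base axis. Payload 4.4 kg.
Tool frame: the origin (TCP) lies midway between the tips of the shut fingers; the grasp point (between the pads) lies ctrl.pinch_z behind it (ctrl.pinch_z is the distance from the TCP to the grasp point, in m); z points along the fingers, y is the direction in which the jaws open and shut (so a half turn about z gives the same grasp; the last joint's range is limited). The gripper opens to 85 mm and grips with 20 to 120 N. Pads are 22 mm wide; open, the fingers measure 114 mm over their backs; the gripper's body (76 mm by 85 mm) begins 54 mm behind the grasp point. The pads swing forward as they close: fully open they stand 13 mm farther back than shut.
Start: joints at [1, 0.207, 1.542, -0, 1.393, -0.15], TCP at [0.235, 0.525, 0.231] pointing down, gripper open.
Joint ranges: [-2.73, 2.73], [-0.86, 2.22], [0.23, 2.46], [-1.11, 4.25], [0.08, 2.63], [-2.82, 2.82]. Speed limits (rad/s): [2.79, 2.79, 3.14, 3.14, 3.14, 3.14].

### API

Orientations are given as [roll, pitch, yaw] about the fixed x, y, z axes, in that order (R = Rz(yaw) Ry(pitch) Rx(roll)).
In Python, from bench import monitor, eyes, ctrl gives the robot as it stands.
- The arm moves only by the tool play_rows, never from a script. Its argument "increments" is a list of rows, each a list of 2 entries, a list of its own where there are three numbers: the shift along the tool's x, y, z in m, then the turn, a rotation vector about the tool's x, y, z in rad. In form: [[[x, y, z], [wx, wy, wz]], ...]. A call has 1 to 20 rows; each row is the pose to reach, as a shift and turn from the pose commanded when the call began, along the tool's axes at that moment; what a row does not reach only later rows make up. A row lasts 1/10 s, in which the tool goes at most 50 mm and 8.59 degrees, less where a joint would pass 70% of its speed; a pose out of reach is approached as far as the arm can. A call with a gripper value outside its range is refused whole. "jaw" is the finger opening in m, from 0 to 0.0854, set as the call begins (left out, the last holds). The fingers move at their own pace and stop on an object; the grip force is fixed at half the most. Time passes only in rows, so rows that repeat a pose let the fingers close. It gives the time, the measured TCP pose, the force and the opening at its end, in the units of the state.
- monitor.observe(): the state, without advancing time (a new reading comes with each control period).
- eyes.capture(name): name is "scene" or "top" or "wrist"; returns a dict with "image" (400x640x3 uint8, red, green, blue), "fx", "fy", "cx", "cy" (pixels), "origin" and "attitude" of the camera in the world; the wrist camera has in their place "mount" (4x4, takes a point from camera to tool coordinates, whose origin is the TCP and whose axes are the flange's). Camera axes: x right, y down, z forward; pixel columns grow to the right and rows downward; lengths in m; the calibration is good to about 2 mm. The wrist camera is an equidistant fisheye: a pixel r from the principal point sees the ray r / f radians off the axis. A picture is of the moment at which its call begins: read the wrist's pose just before it. There is no depth.
- ctrl.hand_in(): hands the job in, once; it reports no verdict.
The state is a dict: "time": time; "q": joint angles; "qvel": joint speeds; "joint_efforts": joint torques, N m; "eef_pos": TCP position; "eef_rot": TCP orientation; "force": force on the tool from outside, world axes, zero at the start; "ft_torque": the same for the moment, N m; "grip_width": finger opening in m.
Only numpy, scipy, OpenCV 4.12 (cv2) and the standard library are available. Lean on these libraries where they do the work, as an engineer would, in place of code of your own. Each camera call takes 0.05 s, during which the arm holds its last target.

## Working session

There is one attempt and no reset: what is moved stays moved. The work goes in short steps, Python scripts to look and compute and a tool call to move; the robot and the scene stay as the last step left them, time stands still between calls to the robot, and variables do not carry over. Pictures are saved under pics/ and viewed, and the job is handed in when it is done.

Besides the shell and the picture viewer there is one more tool, called after "Call:" by a JSON object that holds its "name" and its "arguments", one argument or row to a line. play_rows: Moves the arm, as the interface text tells. Its arguments: {"type":"object","properties":{"increments":{"type":"array","items":{"type":"array"}},"jaw":{"type":"number"}},"required":["increments"]}

```bash
ls; mkdir -p pics; python3 - <<'E'
from bench import monitor, eyes, ctrl
import cv2, numpy as np
print(monitor.observe(), ctrl.pinch_z)
for n in ["scene","top","wrist"]:
    c=eyes.capture(n); cv2.imwrite(f"pics/{n}0.png",c["image"][:,:,::-1])
    np.save(f"pics/{n}0.npy",c,allow_pickle=True)
    print(n,{k:v for k,v in c.items() if k!="image"})
E
```

```text
pics
{'time': 0.0, 'q': array([ 9.99487507e-01,  2.07428201e-01,  1.54299243e+00, -1.20559358e-05,
        1.39346511e+00, -1.50488501e-01]), 'qvel': array([ 1.02070528e-04,  6.63849037e-04, -2.61162094e-04, -9.01159445e-05,
        1.78401793e-03, -1.91944264e-03]), 'joint_efforts': array([ 8.27969798e-04, -3.83033645e+01, -2.91595316e+01, -2.22409326e-04,
        1.03143606e-02,  1.41181488e-05]), 'eef_pos': array([0.23448277, 0.52418012, 0.23010284]), 'eef_rot': array([-3.13932370e+00, -3.32055053e-04,  2.72077410e+00]), 'force': array([ 0.06238591,  0.54025566, -0.26610424]), 'ft_torque': array([-0.02843118,  0.02685604, -0.0022155 ]), 'grip_width': 0.08565865412208533} 0.0187
scene {'fx': 501.5897702795478, 'fy': 501.5897702795478, 'cx': 321.5869223687793, 'cy': 197.94220914275974, 'origin': array([-0.2397456 , -0.59610365,  0.9061958 ]), 'attitude': array([-2.28015768, -0.01908988, -0.97977429])}
top {'fx': 369.81465990927103, 'fy': 369.81465990927103, 'cx': 318.59778348003323, 'cy': 196.424569952053, 'origin': array([ 0.3417161 , -0.06306972,  1.18581139]), 'attitude': array([-2.92647251, -0.00343052, -1.5340053 ])}
wrist {'fx': 309.70691628693146, 'fy': 309.70691628693146, 'cx': 321.0728896678713, 'cy': 194.36541021973775, 'mount': array([[ 4.30702374e-05, -9.47905878e-01, -3.18550536e-01,
         8.23598799e-02],
       [ 9.99999999e-01,  4.07629244e-05,  1.39093210e-05,
        -2.52367757e-04],
       [-1.99675768e-07, -3.18550536e-01,  9.47905879e-01,
        -1.42509097e-01],
       [ 0.00000000e+00,  0.00000000e+00,  0.00000000e+00,
         1.00000000e+00]])}
```

View pics/scene0.png

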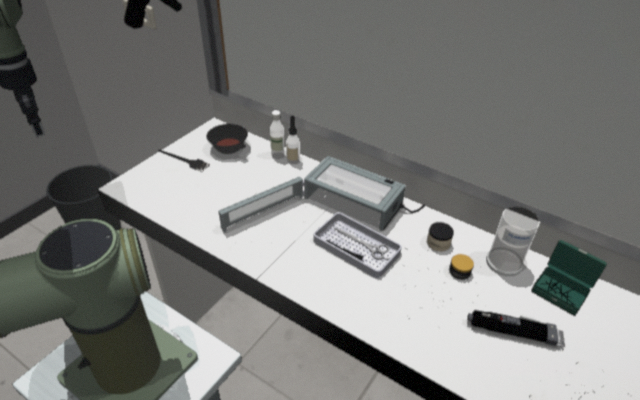

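View pics/top0.png

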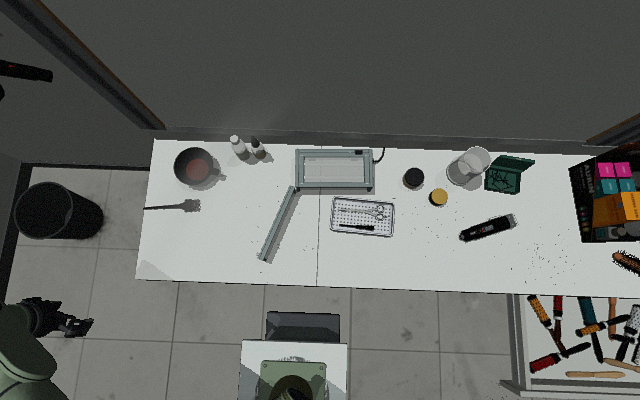

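View pics/wrist0.png

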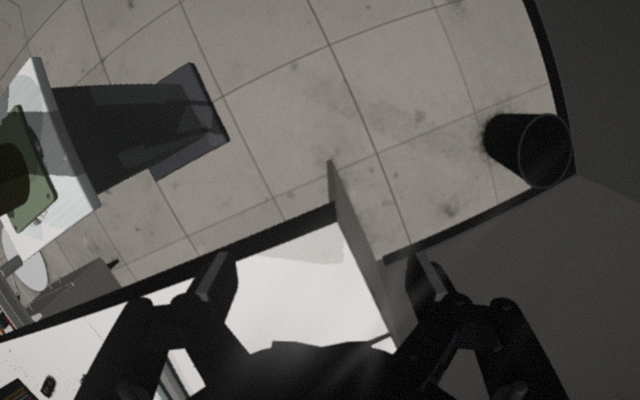

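The top view shows the hood at (295-375, 149-193) with its door running from (295,188) to (263,262). The tray is at (331-395, 196-237), the pots are near (413,178) and (438,198), and the bowl is at (193,167). I'll zoom in next.

```bash
cat > h.py <<'E'
import numpy as np, cv2
from scipy.spatial.transform import Rotation as Rn
def ray(c,u,v):
    d=np.array([(u-c["cx"])/c["fx"],(v-c["cy"])/c["fy"],1.])
    return c["origin"], Rn.from_euler('xyz',c["attitude"]).as_matrix()@d
def onz(c,u,v,z):
    o,d=ray(c,u,v); return o+d*(z-o[2])/d[2]
def proj(c,p):
    R=Rn.from_euler('xyz',c["attitude"]).as_matrix(); q=R.T@(np.array(p)-c["origin"])
    return np.array([c["cx"]+c["fx"]*q[0]/q[2],c["cy"]+c["fy"]*q[1]/q[2]])
def load(n): return np.load(n,allow_pickle=True).item()
E
python3 - <<'E'
from h import *
t=load("pics/top0.npy");s=load("pics/scene0.npy")
a=t["image"][140:270,250:460,::-1];cv2.imwrite("pics/topz.png",cv2.resize(a,None,fx=3.8,fy=3.8,interpolation=cv2.INTER_CUBIC))
a=s["image"][150:290,210:420,::-1];cv2.imwrite("pics/scz.png",cv2.resize(a,None,fx=3.8,fy=3.8,interpolation=cv2.INTER_CUBIC))
E
```

```text
(no output)
```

View pics/topz.png

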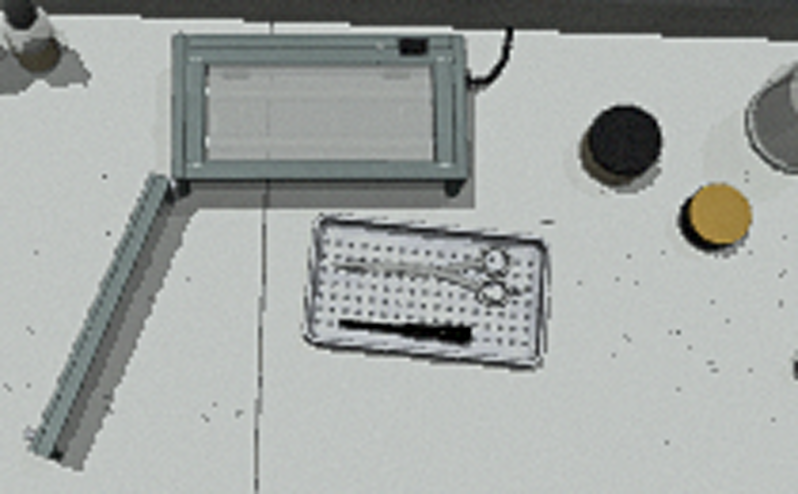

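View pics/scz.png

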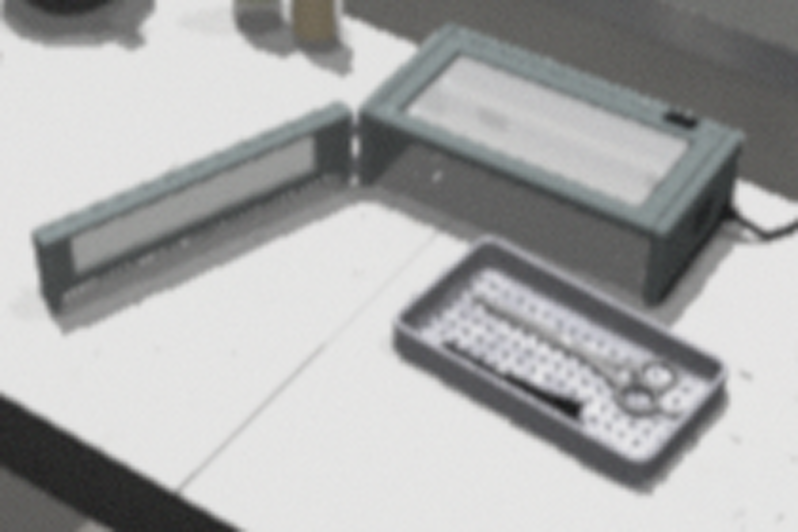

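```bash
python3 - <<'E'
from h import *
t=load("pics/top0.npy");s=load("pics/scene0.npy")
T=lambda x,y,z:onz(t,250+(x+.5)/3.8-.5,140+(y+.5)/3.8-.5,z)
S=lambda x,y,z:onz(s,210+(x+.5)/3.8-.5,150+(y+.5)/3.8-.5,z)
def show(n,pts):
    pts=np.array(pts)[:,:2]; print(n,pts.round(4).tolist(), "ctr",pts.mean(0).round(4),
     "sides",[np.linalg.norm(pts[i]-pts[(i+1)%4]).round(4) for i in range(4)],
     "yaw of edges",[np.degrees(np.arctan2(*(pts[i]-pts[(i+1)%4])[::-1])).round(1) for i in range(4)])
show("hoodT",[T(*p,.072) for p in [(173,180),(467,180),(466,35),(173,37)]])
show("hoodS",[S(*p,.072) for p in [(361,113),(655,232),(742,137),(450,27)]])
show("trayT",[T(*p,.025) for p in [(314,215),(549,240),(540,369),(303,345)]])
show("trayS",[S(*p,.025) for p in [(485,238),(728,365),(643,478),(394,328)]])
# door top edge z=.068
print("doorT",T(160,172,.068),T(172,183,.068),T(32,450,.068),T(52,462,.068))
print("doorS",S(340,104,.068),S(352,112,.068),S(34,235,.068),S(42,243,.068))
g=t["image"]
hsv=cv2.cvtColor(g,cv2.COLOR_RGB2HSV)
for n,m,z in [("yellow",(hsv[...,0]>10)&(hsv[...,0]<30)&(hsv[...,1]>120),.036),("black",g.max(2)<60,.048)]:
    nn,l,st,c=cv2.connectedComponentsWithStats(m.astype(np.uint8))
    for i in range(1,nn):
        if st[i,4]>60 and 380<c[i][0]<460 and c[i][1]<215: print(n,st[i],onz(t,*c[i],z))
print("bowl", onz(t,213,188,.03),onz(t,224,177,.03))
E
```

```text
hoodT [[0.6122, 0.0158], [0.6212, -0.224], [0.7459, -0.2225], [0.7349, 0.0219]] ctr [ 0.6786 -0.1022] sides [np.float64(0.2399), np.float64(0.1247), np.float64(0.2446), np.float64(0.1228)] yaw of edges [np.float64(92.2), np.float64(-179.3), np.float64(-87.4), np.float64(2.9)]
hoodS [[0.6133, 0.0116], [0.6224, -0.2179], [0.7442, -0.2201], [0.7351, 0.0169]] ctr [ 0.6788 -0.1024] sides [np.float64(0.2297), np.float64(0.1219), np.float64(0.2372), np.float64(0.1219)] yaw of edges [np.float64(92.3), np.float64(179.0), np.float64(-87.8), np.float64(2.5)]
trayT [[0.5977, -0.1016], [0.5836, -0.3002], [0.4745, -0.292], [0.4871, -0.0957]] ctr [ 0.5357 -0.1974] sides [np.float64(0.1991), np.float64(0.1094), np.float64(0.1968), np.float64(0.1108)] yaw of edges [np.float64(85.9), np.float64(-4.3), np.float64(-93.7), np.float64(176.9)]
trayS [[0.5981, -0.1035], [0.5856, -0.2964], [0.4713, -0.2973], [0.4903, -0.1018]] ctr [ 0.5363 -0.1998] sides [np.float64(0.1933), np.float64(0.1143), np.float64(0.1965), np.float64(0.1077)] yaw of edges [np.float64(86.3), np.float64(0.5), np.float64(-95.6), np.float64(179.1)]
doorT [0.61952715 0.02703085 0.068     ] [0.61063274 0.01673713 0.068     ] [0.39107205 0.1156757  0.068     ] [0.38238019 0.09935337 0.068     ]
doorS [0.61717401 0.03258658 0.068     ] [0.61467182 0.02035421 0.068     ] [0.39076291 0.11460249 0.068     ] [0.38800541 0.10510525 0.068     ]
yellow [431 189  16  16 204] [ 0.60823505 -0.43993677  0.036     ]
black [404 168  20  21 300] [ 0.66395975 -0.35832136  0.048     ]
bowl [0.60918742 0.28220906 0.03      ] [0.64700332 0.2502752  0.03      ]
```

```bash
cat >> h.py <<'E'
A=np.radians(2.4); HO=np.array([0.6158,-0.1049])
def h2w(x,y): 
    c,s=np.cos(A),np.sin(A); return HO+np.array([c*x-s*y,s*x+c*y])
def w2h(p):
    c,s=np.cos(A),np.sin(A); d=np.array(p)[:2]-HO; return np.array([c*d[0]+s*d[1],-s*d[0]+c*d[1]])
def toolR(yaw,tilt=0.,tdir=0.):
    # pointing down, yaw; then lean the body by tilt toward world direction tdir
    R=Rn.from_euler('xyz',[np.pi,0,yaw])
    ax=np.array([-np.sin(tdir),np.cos(tdir),0])
    return Rn.from_rotvec(ax*tilt)*R
def inc(p,R,p0=None,R0=None):
    from bench import monitor
    if p0 is None:
        st=monitor.observe(); p0=st["eef_pos"]; R0=Rn.from_euler('xyz',st["eef_rot"])
    return np.round(R0.inv().apply(np.array(p)-p0),4).tolist(), np.round((R0.inv()*R).as_rotvec(),4).tolist()
E
python3 - <<'E'
from h import *
R=toolR(np.radians(92.4))
p=[*h2w(-0.084,-0.235),0.15]
print(p, inc(p,R)); 
E
```

```text
[np.float64(0.5417144608980579), np.float64(-0.34321141998648447), 0.15] ([-0.6348, -0.6662, 0.0814], [-0.0018, 0.0007, 1.1081])
```

Call:
{"name": "play_rows", "arguments": {
  "increments": [
    [[-0.02,-0.02,0.0],[0,0,0.04]],
    [[-0.05,-0.053,0.005],[0,0,0.1]],
    [[-0.085,-0.089,0.01],[0,0,0.16]],
    [[-0.12,-0.126,0.015],[0,0,0.22]],
    [[-0.155,-0.163,0.02],[0,0,0.28]],
    [[-0.19,-0.199,0.025],[0,0,0.34]],
    [[-0.225,-0.236,0.03],[0,0,0.4]],
    [[-0.26,-0.273,0.034],[0,0,0.46]],
    [[-0.295,-0.31,0.038],[0,0,0.52]],
    [[-0.33,-0.346,0.042],[0,0,0.58]],
    [[-0.365,-0.383,0.046],[0,0,0.64]],
    [[-0.4,-0.42,0.05],[0,0,0.7]],
    [[-0.435,-0.456,0.055],[0,0,0.77]],
    [[-0.47,-0.493,0.06],[0,0,0.84]],
    [[-0.505,-0.53,0.065],[0,0,0.91]],
    [[-0.54,-0.567,0.07],[0,0,0.98]],
    [[-0.575,-0.603,0.075],[0,0,1.04]],
    [[-0.605,-0.635,0.078],[0,0,1.08]],
    [[-0.635,-0.666,0.081],[0,0,1.108]],
    [[-0.635,-0.666,0.081],[0,0,1.108]]
  ],
  "jaw": 0.05
}}

```text
time: 2.15
eef_pos: [0.5427, -0.3483, 0.1481]
eef_rot: [-3.141, 0.002, 1.607]
force: [0.7, 0.7, -0.4]
grip_width: 0.0498
```

```bash
python3 - <<'E'
from h import *
from bench import monitor,eyes
s=monitor.observe();print(s["time"],s["eef_pos"],s["eef_rot"],s["grip_width"],s["q"],w2h(s["eef_pos"]))
c=eyes.capture("wrist");cv2.imwrite("pics/w1.png",c["image"][:,:,::-1])
R=toolR(np.radians(92.4))
print(inc([*h2w(-0.084,-0.235),0.008],R))
E
```

```text
2.15 [ 0.54272493 -0.34826075  0.1480967 ] [-3.14102548e+00  1.54730560e-03  1.60748712e+00] 0.049763617959479804 [-0.70383187  0.42411068  1.43726238 -0.00159176  1.27959465 -0.7400657 ] [-0.08320186 -0.24008721]
([0.0019, -0.0001, 0.1404], [-0.0015, -0.0011, -0.0034])
```

View pics/w1.png

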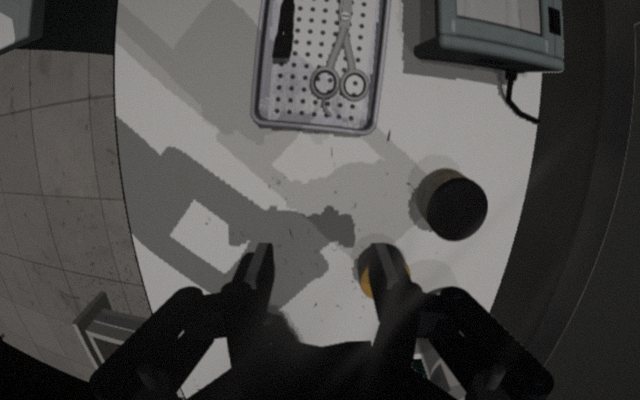

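The wrist view shows the tray's right side at (250-380, 130), and the place to descend is free. The small pot at (380,280) is behind the fingers and clear of them.

Call:
{"name": "play_rows", "arguments": {
  "increments": [
    [[0.002,0,0.03],[0,0,0]],
    [[0.002,0,0.065],[0,0,0]],
    [[0.002,0,0.1],[0,0,0]],
    [[0.002,0,0.125],[0,0,0]],
    [[0.002,0,0.138],[0,0,0]],
    [[0.002,0,0.138],[0,0,0]],
    [[0.002,0,0.138],[0,0,0]]
  ]
}}

```text
time: 2.9
eef_pos: [0.5431, -0.3404, 0.0135]
eef_rot: [3.14, 0.001, 1.613]
force: [-0.4, -0.2, 1.4]
grip_width: 0.05
```

```bash
python3 - <<'E'
from h import *
from bench import monitor,eyes
s=monitor.observe();print(s["time"],s["eef_pos"],s["eef_rot"],s["force"],w2h(s["eef_pos"]))
c=eyes.capture("scene");cv2.imwrite("pics/s2.png",cv2.resize(c["image"][150:300,260:480,::-1],None,fx=3.6,fy=3.6))
R=toolR(np.radians(92.4))
print(inc([*h2w(-0.084,-0.111),0.008],R))
E
```

```text
2.9 [ 0.54305731 -0.34044821  0.01346136] [3.14038761e+00 9.86719448e-04 1.61340634e+00] [-0.38122149 -0.17522651  1.39666251] [-0.08254262 -0.23229545]
([0.1219, -0.002, 0.006], [0.0025, 0.0022, 0.0006])
```

View pics/s2.png

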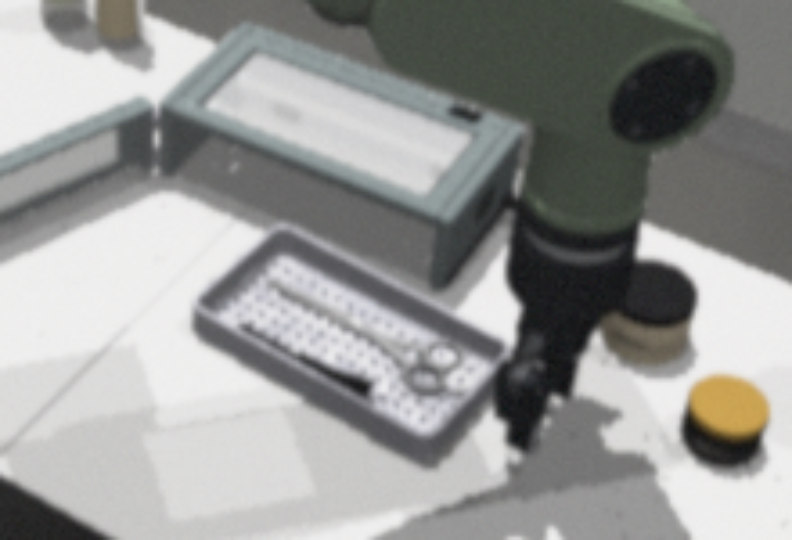

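Call:
{"name": "play_rows", "arguments": {
  "increments": [
    [[0.008,-0.001,0.004],[0,0,0]],
    [[0.016,-0.001,0.006],[0,0,0]],
    [[0.024,-0.001,0.006],[0,0,0]],
    [[0.03,-0.002,0.006],[0,0,0]],
    [[0.035,-0.002,0.006],[0,0,0]],
    [[0.04,-0.002,0.006],[0,0,0]],
    [[0.045,-0.002,0.006],[0,0,0]],
    [[0.05,-0.002,0.006],[0,0,0]],
    [[0.055,-0.002,0.006],[0,0,0]],
    [[0.06,-0.002,0.006],[0,0,0]],
    [[0.065,-0.002,0.006],[0,0,0]],
    [[0.07,-0.002,0.006],[0,0,0]],
    [[0.075,-0.002,0.006],[0,0,0]],
    [[0.08,-0.002,0.006],[0,0,0]],
    [[0.085,-0.002,0.006],[0,0,0]],
    [[0.09,-0.002,0.006],[0,0,0]],
    [[0.095,-0.002,0.006],[0,0,0]],
    [[0.098,-0.002,0.006],[0,0,0]],
    [[0.1,-0.002,0.006],[0,0,0]],
    [[0.1,-0.002,0.006],[0,0,0]]
  ]
}}

```text
time: 4.95
eef_pos: [0.5361, -0.2403, 0.0064]
eef_rot: [-3.141, -0.0, 1.613]
force: [-0.4, -2.0, 2.0]
grip_width: 0.0496
```

```bash
python3 - <<'E'
from h import *
from bench import monitor,eyes
s=monitor.observe();print(s["time"],s["eef_pos"],s["eef_rot"],s["force"],w2h(s["eef_pos"]))
c=eyes.capture("scene");np.save("pics/s3.npy",c,allow_pickle=True);cv2.imwrite("pics/s3.png",cv2.resize(c["image"][150:290,210:420,::-1],None,fx=3.8,fy=3.8,interpolation=cv2.INTER_CUBIC))
c=eyes.capture("top");np.save("pics/t3.npy",c,allow_pickle=True);cv2.imwrite("pics/t3.png",cv2.resize(c["image"][140:270,250:460,::-1],None,fx=3.8,fy=3.8,interpolation=cv2.INTER_CUBIC))
E
```

```text
4.95 [ 0.53612456 -0.24025134  0.00639835] [-3.14142417e+00 -3.98711114e-04  1.61306825e+00] [-0.36350191 -1.98711564  2.02926949] [-0.08527348 -0.13189616]
```

View pics/s3.png

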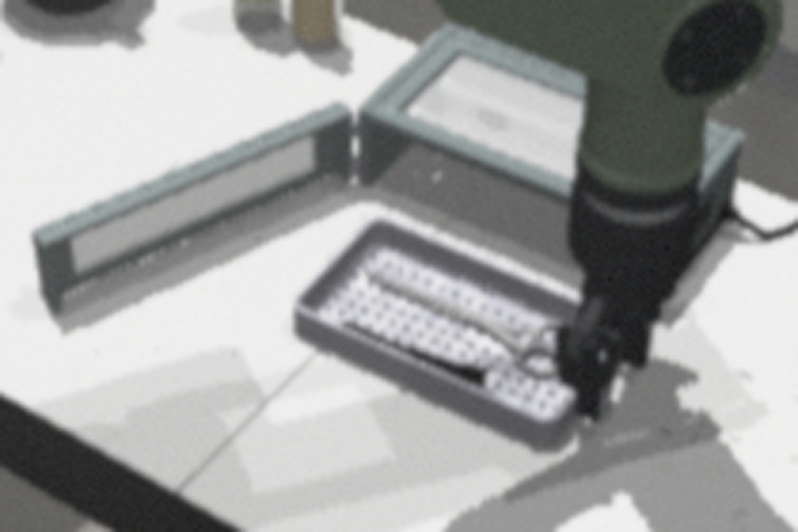

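View pics/t3.png

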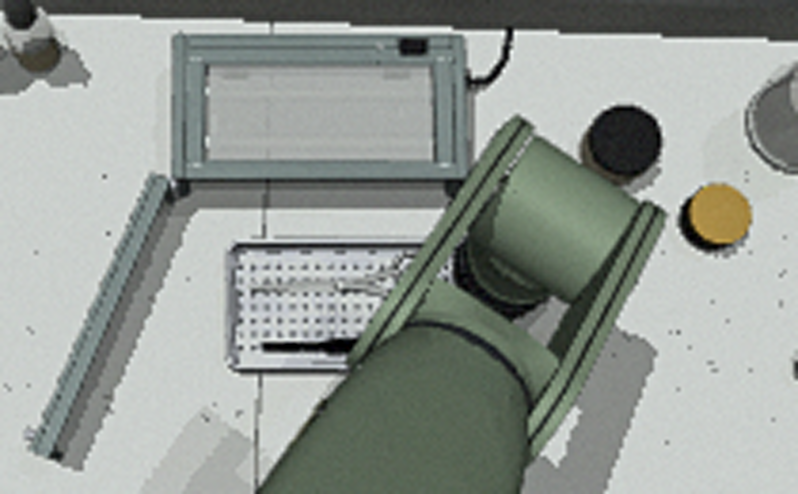

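```bash
python3 - <<'E'
from h import *
t=load("pics/t3.npy");s=load("pics/s3.npy")
T=lambda x,y,z:onz(t,250+(x+.5)/3.8-.5,140+(y+.5)/3.8-.5,z)
S=lambda x,y,z:onz(s,210+(x+.5)/3.8-.5,150+(y+.5)/3.8-.5,z)
for p in [(232,241),(231,371),(415,243)]: print(w2h(T(*p,.025)))
for p in [(378,219),(297,302),(560,440)]: print("S",w2h(S(*p,.025)))
print(w2h(T(173,180,.072)),w2h(T(467,180,.072)))
E
```

```text
[-0.04007655  0.07343173]
[-0.14949691  0.07431512]
[-0.04247407 -0.08069275]
S [-0.04084025  0.07460569]
S [-0.1391997   0.07531038]
S [-0.15250928 -0.12936068]
[0.00147165 0.12070793] [ 0.00045072 -0.11921486]
```

Call:
{"name": "play_rows", "arguments": {
  "increments": [
    [[0.005,0,0],[0,0,0]],
    [[0.01,0,0],[0,0,0]],
    [[0.015,0,0],[0,0,0]],
    [[0.02,0,0],[0,0,0]],
    [[0.025,0,0],[0,0,0]],
    [[0.025,0,0],[0,0,0]],
    [[0.025,0,0],[0,0,0]],
    [[0.015,0,0],[0,0,0]],
    [[0.0,0,0],[0,0,0]],
    [[-0.02,0,0],[0,0,0]],
    [[-0.03,0,-0.02],[0,0,0]],
    [[-0.03,0,-0.06],[0,0,0]],
    [[-0.03,0,-0.1],[0,0,0]],
    [[-0.03,0,-0.12],[0,0,0]],
    [[-0.03,0,-0.12],[0,0,0]]
  ]
}}

```text
time: 6.55
eef_pos: [0.5401, -0.2744, 0.1311]
eef_rot: [3.134, 0.006, 1.611]
force: [0.9, 0.8, -0.3]
grip_width: 0.0497
```

```bash
python3 - <<'E'
from h import *
from bench import monitor,eyes
s=monitor.observe();print(s["time"],s["eef_pos"],s["eef_rot"],s["force"],w2h(s["eef_pos"]),s["q"])
R=toolR(np.radians(182.4))
print(inc([*h2w(-0.20,0.0),0.126],R))
R=toolR(np.radians(182.4),np.radians(12),np.radians(182.4))
print(R.as_matrix())
print(inc([*h2w(-0.20,0.0),0.126],R))
E
```

```text
6.55 [ 0.5400883  -0.27440186  0.13109491] [3.13404025 0.00584633 1.61113455] [ 0.86730857  0.80739749 -0.27312254] [-0.08274328 -0.1661827 ] [-6.12829669e-01  3.60636534e-01  1.56392502e+00 -5.68991412e-05
  1.20748045e+00 -6.53170001e-01]
([0.166, -0.1175, 0.0032], [0.0013, 0.0105, -1.5723])
[[-9.77289599e-01 -4.18756537e-02  2.07729317e-01]
 [-4.09605702e-02  9.99122830e-01  8.70643797e-03]
 [-2.07911691e-01  1.19695920e-16 -9.78147601e-01]]
([0.166, -0.1175, 0.0032], [-0.1632, -0.1538, -1.5659])
```

Call:
{"name": "play_rows", "arguments": {
  "increments": [
    [[0.005,-0.004,0],[-0.008,-0.008,-0.08]],
    [[0.02,-0.014,0],[-0.02,-0.02,-0.2]],
    [[0.04,-0.028,0],[-0.034,-0.032,-0.33]],
    [[0.06,-0.042,0],[-0.048,-0.046,-0.46]],
    [[0.08,-0.056,0],[-0.061,-0.058,-0.59]],
    [[0.1,-0.07,0],[-0.075,-0.071,-0.72]],
    [[0.115,-0.082,0],[-0.089,-0.084,-0.85]],
    [[0.13,-0.092,0],[-0.102,-0.096,-0.98]],
    [[0.145,-0.102,0],[-0.116,-0.109,-1.11]],
    [[0.155,-0.11,0],[-0.129,-0.122,-1.24]],
    [[0.162,-0.115,0],[-0.142,-0.134,-1.36]],
    [[0.166,-0.1175,0.003],[-0.155,-0.146,-1.48]],
    [[0.166,-0.1175,0.003],[-0.163,-0.154,-1.566]],
    [[0.166,-0.1175,0.003],[-0.163,-0.154,-1.566]],
    [[0.166,-0.1175,0.003],[-0.163,-0.154,-1.566]]
  ],
  "jaw": 0.06
}}

```text
time: 8.05
eef_pos: [0.4126, -0.1101, 0.1225]
eef_rot: [3.135, 0.2, -3.102]
force: [-0.2, 0.5, 0.6]
grip_width: 0.06
```

```bash
python3 - <<'E'
from h import *
from bench import monitor,eyes
s=monitor.observe();print(s["time"],s["eef_pos"],s["eef_rot"],s["force"],w2h(s["eef_pos"]),s["q"])
c=eyes.capture("scene");np.save("pics/s4.npy",c,allow_pickle=True);cv2.imwrite("pics/s4.png",cv2.resize(c["image"][150:290,210:420,::-1],None,fx=3.8,fy=3.8,interpolation=cv2.INTER_CUBIC))
c=eyes.capture("top");np.save("pics/t4.npy",c,allow_pickle=True);cv2.imwrite("pics/t4.png",cv2.resize(c["image"][140:270,250:460,::-1],None,fx=3.8,fy=3.8,interpolation=cv2.INTER_CUBIC))
R=toolR(np.radians(182.4),np.radians(12),np.radians(182.4))
print(inc([*h2w(-0.20,0.0),0.008],R))
E
```

```text
8.05 [ 0.41258484 -0.11009624  0.12253533] [ 3.13485425  0.20031408 -3.1022778 ] [-0.21297314  0.51899276  0.64294406] [-0.20325451  0.00331808] [-0.55313536 -0.11129273  2.13364183  0.1428449   0.96092612 -2.236543  ]
([0.0202, -0.0041, 0.1132], [0.0059, -0.0084, -0.0012])
```

View pics/s4.png

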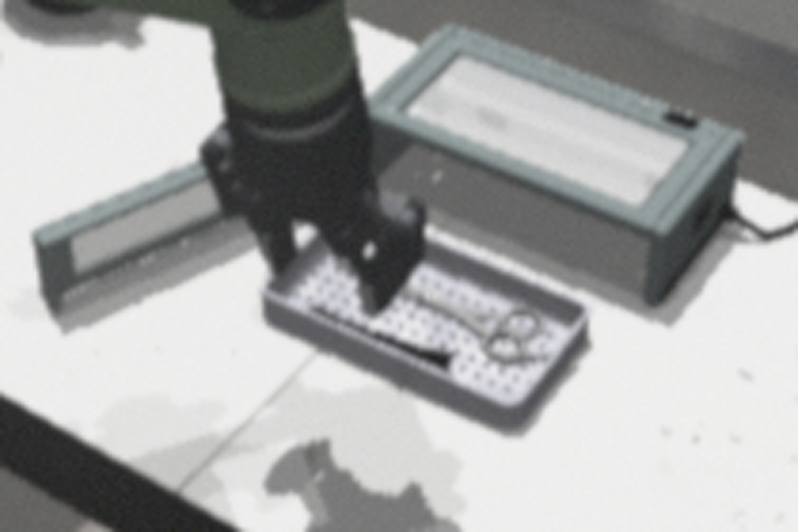

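View pics/t4.png

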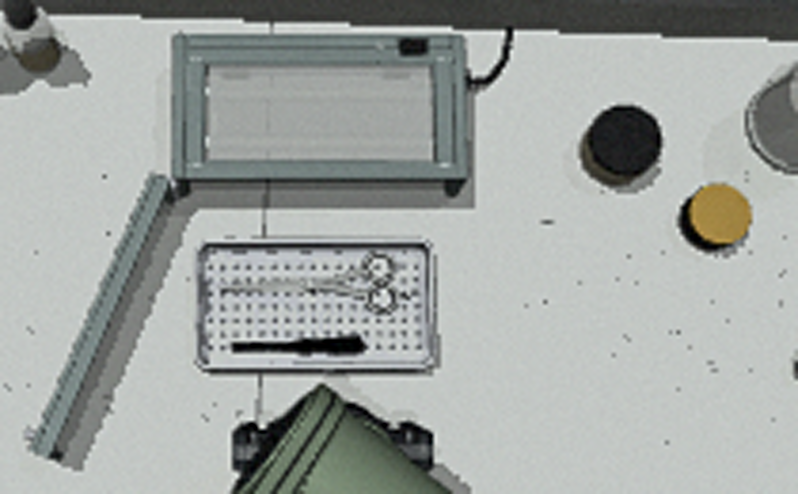

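```bash
python3 - <<'E'
from h import *
t=load("pics/t4.npy");s=load("pics/s4.npy")
T=lambda x,y,z:onz(t,250+(x+.5)/3.8-.5,140+(y+.5)/3.8-.5,z)
S=lambda x,y,z:onz(s,210+(x+.5)/3.8-.5,150+(y+.5)/3.8-.5,z)
for p in [(199,240),(436,240),(436,371),(197,371)]: print(w2h(T(*p,.025)))
for p in [(264,290),(588,315),(515,425)]: print("S",w2h(S(*p,.025)))
E
```

```text
[-0.03909522  0.10122235]
[-0.03997565 -0.0984695 ]
[-0.15029855 -0.09499079]
[-0.14936403  0.10237876]
S [-0.14157096  0.10022832]
S [-0.04623924 -0.09287304]
S [-0.15661751 -0.09990992]
```

The tray is square to the hood: yaw is within 1°, its centre is about 1-2 mm left of the bay's middle, and its near side is at x ≈ -150 mm. Next I'll descend behind it.

Call:
{"name": "play_rows", "arguments": {
  "increments": [
    [[0.005,-0.001,0.025],[0,-0.008,0]],
    [[0.011,-0.002,0.06],[0,-0.008,0]],
    [[0.017,-0.003,0.095],[0,-0.008,0]],
    [[0.02,-0.003,0.113],[0,-0.008,0]],
    [[0.02,-0.003,0.113],[0,-0.008,0]],
    [[0.02,-0.003,0.113],[0,-0.008,0]]
  ]
}}

```text
time: 8.75
eef_pos: [0.4165, -0.112, 0.0086]
eef_rot: [3.136, 0.21, -3.1]
force: [0.1, -0.8, 0.6]
grip_width: 0.0602
```

```bash
python3 - <<'E'
from h import *
from bench import monitor,eyes
s=monitor.observe();print(s["time"],s["eef_pos"],s["eef_rot"],s["force"],w2h(s["eef_pos"]))
c=eyes.capture("scene");cv2.imwrite("pics/s5.png",cv2.resize(c["image"][150:290,210:420,::-1],None,fx=3.8,fy=3.8,interpolation=cv2.INTER_CUBIC))
R=toolR(np.radians(182.4),np.radians(12),np.radians(182.4))
print(inc([*h2w(-0.10,0.0),0.009],R))
print(inc([*h2w(-0.03,0.0),0.010],R))
E
```

```text
8.75 [ 0.41647774 -0.11202237  0.00864301] [ 3.13555228  0.2095214  -3.09966674] [ 0.0828016  -0.80148733  0.62089179] [-0.19944567  0.00123063]
([-0.0964, -0.0009, 0.0211], [0.0048, 0.0019, 0.0005])
([-0.1651, -0.001, 0.0348], [0.0048, 0.0019, 0.0005])
```

View pics/s5.png

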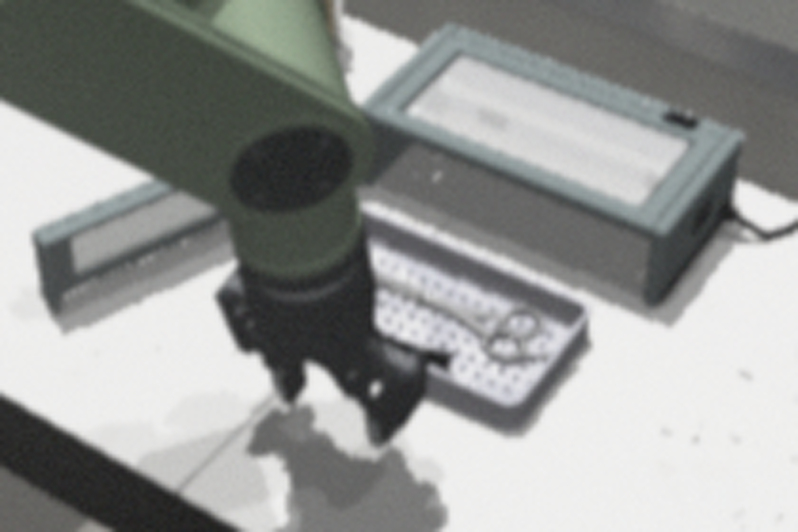

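Call:
{"name": "play_rows", "arguments": {
  "increments": [
    [[-0.008,0,0.002],[0,0,0]],
    [[-0.016,0,0.0035],[0,0,0]],
    [[-0.024,0,0.005],[0,0,0]],
    [[-0.029,0,0.006],[0,0,0]],
    [[-0.034,0,0.007],[0,0,0]],
    [[-0.039,0,0.008],[0,0,0]],
    [[-0.044,0,0.009],[0,0,0]],
    [[-0.049,0,0.0105],[0,0,0]],
    [[-0.054,-0.001,0.0115],[0,0,0]],
    [[-0.059,-0.001,0.0125],[0,0,0]],
    [[-0.064,-0.001,0.0135],[0,0,0]],
    [[-0.069,-0.001,0.0145],[0,0,0]],
    [[-0.074,-0.001,0.0155],[0,0,0]],
    [[-0.079,-0.001,0.0165],[0,0,0]],
    [[-0.084,-0.001,0.0175],[0,0,0]],
    [[-0.089,-0.001,0.0185],[0,0,0]],
    [[-0.094,-0.001,0.02],[0,0,0]],
    [[-0.099,-0.001,0.021],[0,0,0]],
    [[-0.102,-0.001,0.022],[0,0,0]],
    [[-0.102,-0.001,0.022],[0,0,0]]
  ]
}}

```text
time: 10.8
eef_pos: [0.5213, -0.1085, 0.0086]
eef_rot: [3.136, 0.211, -3.099]
force: [-2.0, -0.1, 1.0]
grip_width: 0.06
```

```bash
python3 - <<'E'
from h import *
from bench import monitor,eyes
s=monitor.observe();print(s["time"],s["eef_pos"],s["eef_rot"],s["force"],w2h(s["eef_pos"]))
c=eyes.capture("top");np.save("pics/t6.npy",c,allow_pickle=True);cv2.imwrite("pics/t6.png",cv2.resize(c["image"][140:270,250:460,::-1],None,fx=3.8,fy=3.8,interpolation=cv2.INTER_CUBIC))
c=eyes.capture("scene");cv2.imwrite("pics/s6.png",cv2.resize(c["image"][150:290,210:420,::-1],None,fx=3.8,fy=3.8,interpolation=cv2.INTER_CUBIC))
R=toolR(np.radians(182.4),np.radians(12),np.radians(182.4))
print(inc([*h2w(-0.015,0.0),0.009],R))
E
```

```text
10.8 [ 0.52133751 -0.10850139  0.00863538] [ 3.13625162  0.2109128  -3.09902924] [-1.97649055 -0.12237017  1.04334357] [-0.09453044  0.00035745]
([-0.0779, -0.0005, 0.0164], [0.0054, 0.002, 0.0004])
```

View pics/t6.png

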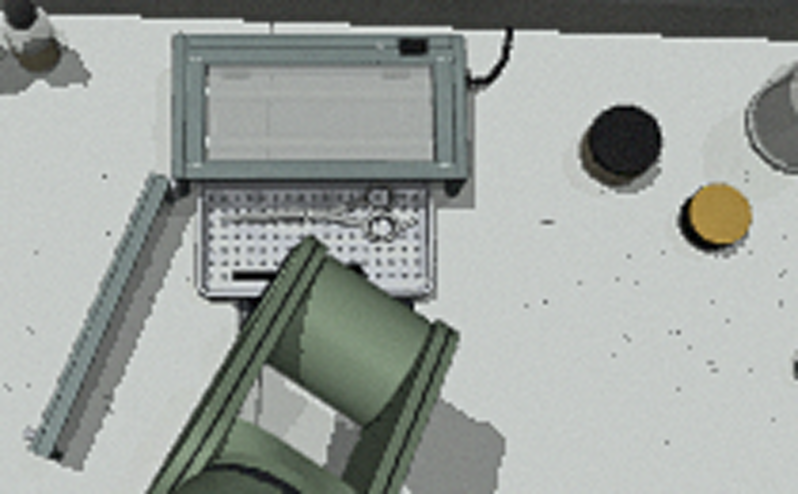

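View pics/s6.png

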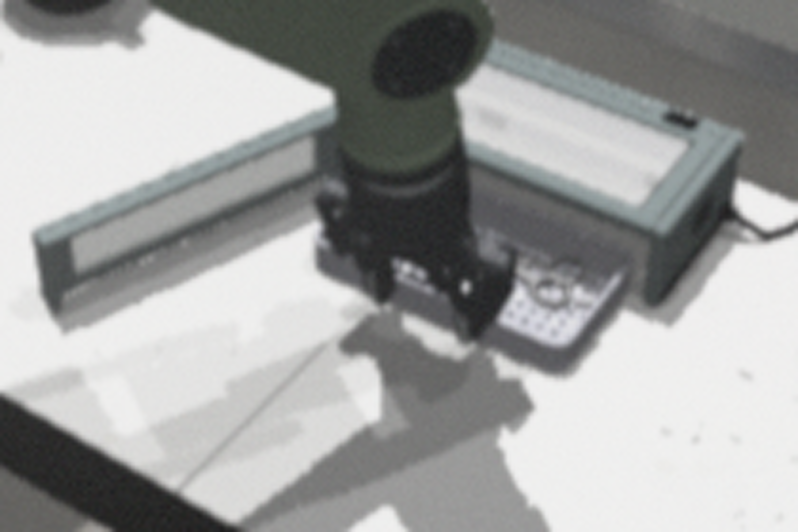

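Call:
{"name": "play_rows", "arguments": {
  "increments": [
    [[-0.005,0,0.001],[0,0,0]],
    [[-0.01,0,0.002],[0,0,0]],
    [[-0.015,0,0.003],[0,0,0]],
    [[-0.02,0,0.004],[0,0,0]],
    [[-0.025,0,0.005],[0,0,0]],
    [[-0.03,0,0.006],[0,0,0]],
    [[-0.035,0,0.007],[0,0,0]],
    [[-0.04,0,0.0085],[0,0,0]],
    [[-0.045,0,0.0095],[0,0,0]],
    [[-0.05,0,0.0105],[0,0,0]],
    [[-0.055,0,0.0115],[0,0,0]],
    [[-0.06,0,0.0125],[0,0,0]],
    [[-0.065,0,0.0135],[0,0,0]],
    [[-0.069,0,0.0145],[0,0,0]],
    [[-0.072,0,0.015],[0,0,0]],
    [[-0.074,0,0.0155],[0,0,0]],
    [[-0.074,0,0.0155],[0,0,0]]
  ]
}}

```text
time: 12.6
eef_pos: [0.5966, -0.1051, 0.0087]
eef_rot: [3.136, 0.211, -3.099]
force: [-0.7, -0.1, -1.2]
grip_width: 0.0598
```

```bash
cat > look.py <<'E'
import sys
from h import *
from bench import monitor,eyes
s=monitor.observe();print(s["time"],s["eef_pos"].round(4),s["eef_rot"].round(4),s["force"].round(2),w2h(s["eef_pos"]).round(4))
n=sys.argv[1]
c=eyes.capture("top");np.save(f"pics/t{n}.npy",c,allow_pickle=True);a=cv2.resize(c["image"][140:270,250:460,::-1],None,fx=3.8,fy=3.8,interpolation=cv2.INTER_CUBIC)
cv2.imwrite(f"pics/t{n}.png",a)
c=eyes.capture("scene");np.save(f"pics/s{n}.npy",c,allow_pickle=True);cv2.imwrite(f"pics/s{n}.png",cv2.resize(c["image"][150:290,210:420,::-1],None,fx=3.8,fy=3.8,interpolation=cv2.INTER_CUBIC))
E
python3 look.py 7
```

```text
12.6 [ 0.5966 -0.1051  0.0087] [ 3.1361  0.2107 -3.0992] [-0.7  -0.11 -1.2 ] [-0.0192  0.0006]
```

View pics/t7.png

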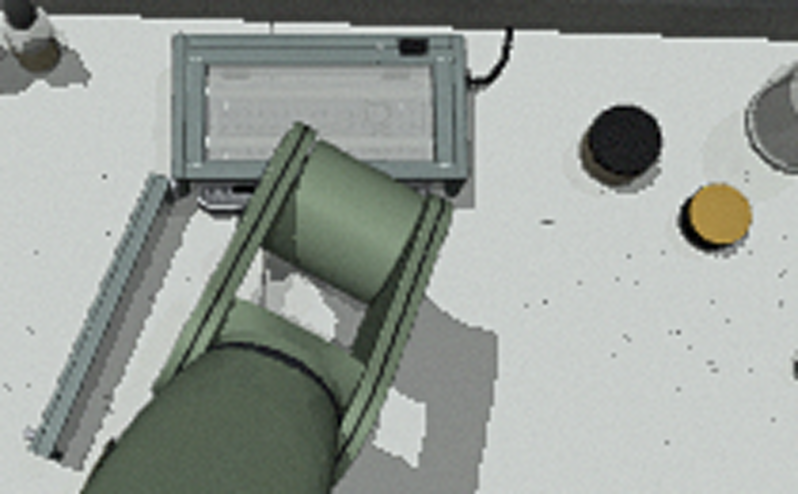

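View pics/s7.png

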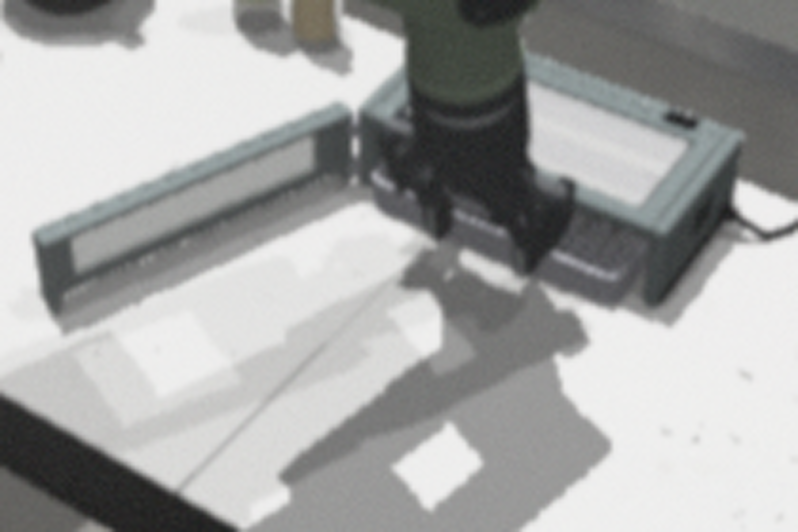

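Call:
{"name": "play_rows", "arguments": {
  "increments": [
    [[-0.002,0,0.0005],[0,0,0]],
    [[-0.004,0,0.001],[0,0,0]],
    [[-0.006,0,0.0013],[0,0,0]],
    [[-0.006,0,0.0013],[0,0,0]]
  ]
}}

```text
time: 13.1
eef_pos: [0.6022, -0.1048, 0.0087]
eef_rot: [3.136, 0.21, -3.099]
force: [-3.8, -0.3, 1.1]
grip_width: 0.0601
```

```bash
python3 look.py 8
```

```text
13.1 [ 0.6022 -0.1048  0.0087] [ 3.136   0.2099 -3.0992] [-3.79 -0.28  1.08] [-0.0136  0.0006]
```

View pics/s8.png

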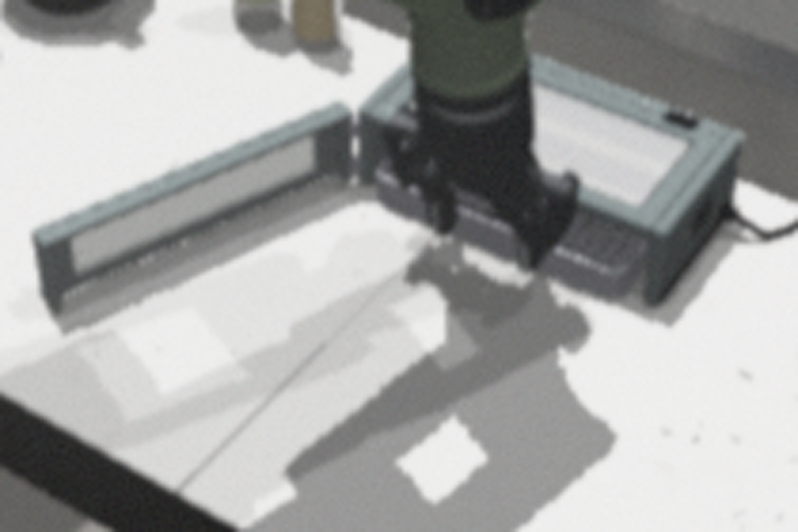

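Call:
{"name": "play_rows", "arguments": {
  "increments": [
    [[-0.001,0,0.0002],[0,0,0]],
    [[-0.002,0,0.0004],[0,0,0]],
    [[-0.002,0,0.0004],[0,0,0]]
  ]
}}

```text
time: 13.5
eef_pos: [0.6039, -0.1047, 0.0086]
eef_rot: [3.136, 0.209, -3.099]
force: [-5.7, 0.1, 2.6]
grip_width: 0.0598
```

Call:
{"name": "play_rows", "arguments": {
  "increments": [
    [[-0.001,0,0.0002],[0,0,0]],
    [[-0.002,0,0.0004],[0,0,0]],
    [[-0.002,0,0.0004],[0,0,0]]
  ]
}}

```text
time: 13.8
eef_pos: [0.6058, -0.1046, 0.0087]
eef_rot: [3.136, 0.209, -3.099]
force: [-5.5, -0.3, 5.2]
grip_width: 0.0604
```

```bash
python3 look.py 9
```

```text
13.8 [ 0.6058 -0.1046  0.0087] [ 3.1357  0.2088 -3.0991] [-5.52 -0.32  5.16] [-0.01    0.0007]
```

View pics/s9.png

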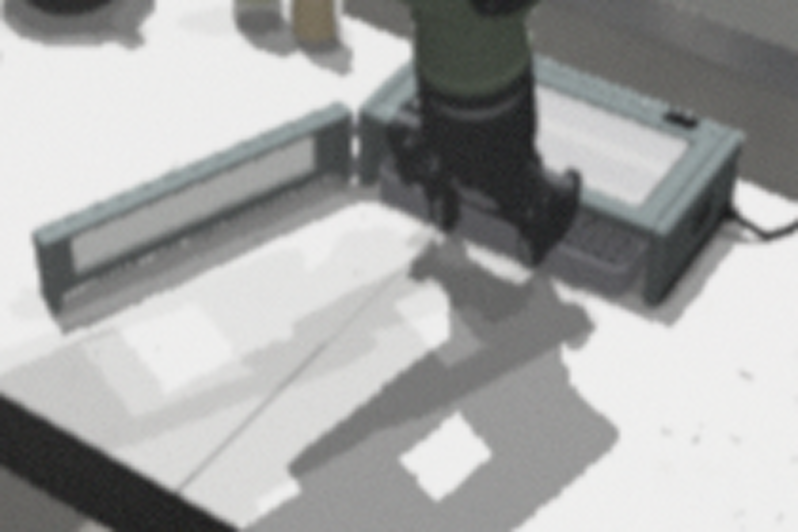

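View pics/t9.png

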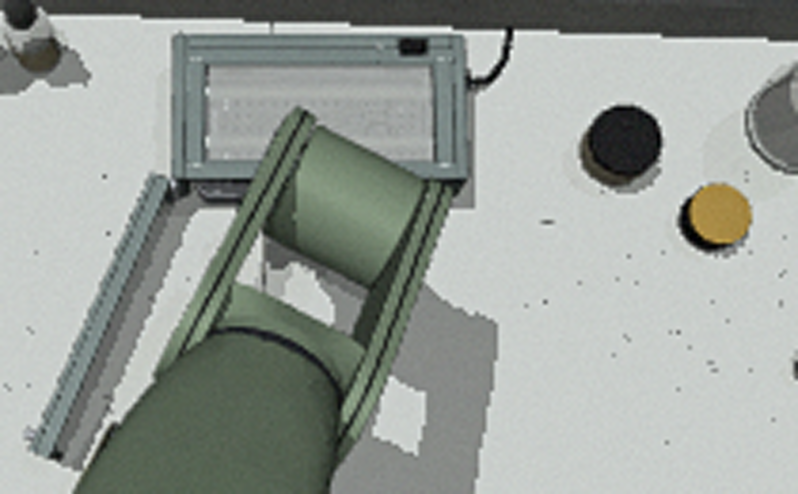

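```bash
python3 - <<'E'
from h import *
t=load("pics/t9.npy");s=load("pics/s9.npy")
a=cv2.resize(t["image"][180:200,292:332,::-1],(800,400),interpolation=cv2.INTER_CUBIC);b=cv2.resize(s["image"][195:235,340:390,::-1],None,fx=15,fy=15,interpolation=cv2.INTER_CUBIC)
cv2.imwrite("pics/z9t.png",a);cv2.imwrite("pics/z9s.png",b[:600])
# predicted pixel rows of near rim at x=-.004 for tray home, z=.025 and at z=0
for y in (.1,.08,-.08,-.1):
  for x in(-.004,-.008):
    for z in(.025,0): 
        p=[*h2w(x,y),z];u=proj(t,p);v=proj(s,p);print(x,y,z,"t",(u-[292,180])*20,"s",(v-[340,195])*15)
E
```

```text
-0.004 0.1 0.025 t [208.56892071 242.04630743] s [-472.22730736   18.9572774 ]
-0.004 0.1 0 t [214.54508063 276.25666658] s [-472.51775589  123.13676194]
-0.008 0.1 0.025 t [208.46363628 266.26823001] s [-484.19838479   31.08280209]
-0.008 0.1 0 t [214.44611395 300.01558632] s [-484.34723408  135.31698924]
-0.004 0.08 0.025 t [332.77779691 241.52531684] s [-378.26447762   58.09485699]
-0.004 0.08 0 t [336.25788921 275.74364505] s [-379.67650841  162.39579884]
-0.008 0.08 0.025 t [332.76161308 265.74505894] s [-390.12166548   70.36574413]
-0.008 0.08 0 t [336.2444768  299.50046761] s [-391.39480761  174.72019495]
-0.004 -0.08 0.025 t [1325.78259443  237.36018654] s [413.92904378 388.06083487]
-0.004 -0.08 0 t [1309.32064282  271.64216929] s [402.56164048 493.17459802]
-0.008 -0.08 0.025 t [1326.47825957  261.56249849] s [403.11452004 401.59169812]
-0.008 -0.08 0 t [1309.99076518  295.3822272 ] s [391.85954563 506.74737887]
-0.004 -0.1 0.025 t [1449.82497964  236.83989429] s [518.3193439 431.5416846]
-0.004 -0.1 0 t [1430.87358102  271.12982162] s [505.57354967 536.73442142]
-0.008 -0.1 0.025 t [1450.60950655  261.04002919] s [507.65321241 445.24317134]
-0.008 -0.1 0 t [1431.62903292  294.86778556] s [495.01586431 550.47608827]
```

View pics/z9t.png

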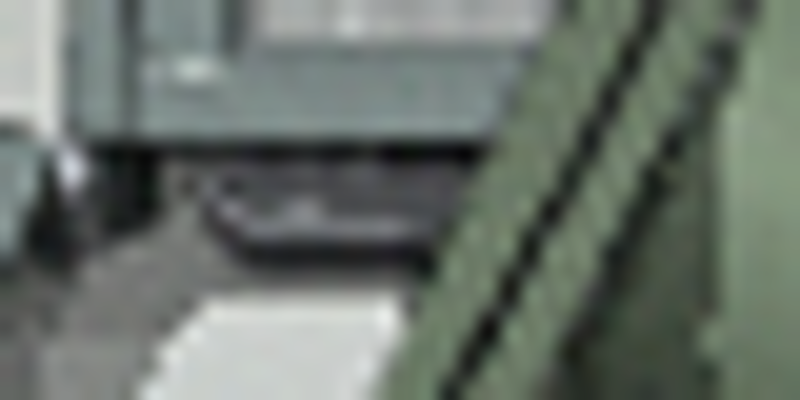

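View pics/z9s.png

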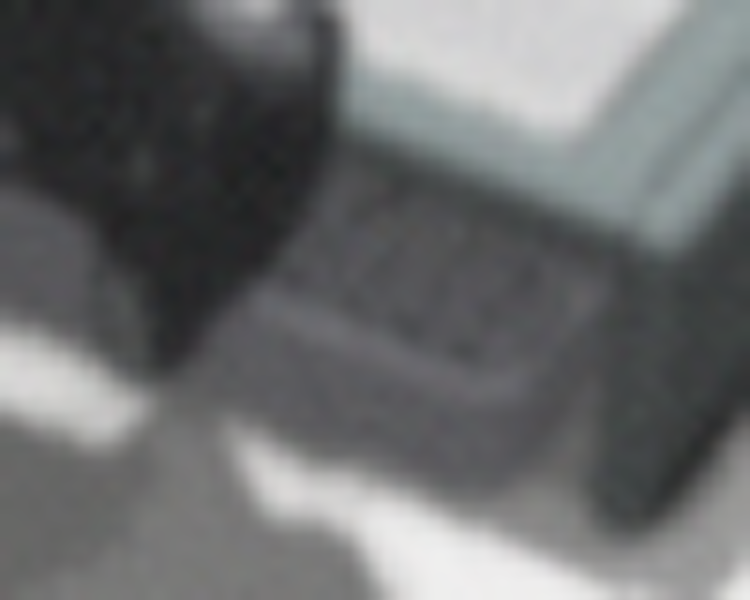

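Call:
{"name": "play_rows", "arguments": {
  "increments": [
    [[-0.001,0,0.0002],[0,0,0]],
    [[-0.002,0,0.0004],[0,0,0]],
    [[-0.002,0,0.0004],[0,0,0]]
  ]
}}

```text
time: 14.2
eef_pos: [0.6059, -0.1046, 0.0085]
eef_rot: [3.135, 0.205, -3.098]
force: [-13.5, -1.0, 10.2]
grip_width: 0.06
```

The force jumped to 13.5 N with no further advance, and the rim is where "home" predicts, so the tray is against the stops. I'll back off and check.

Call:
{"name": "play_rows", "arguments": {
  "increments": [
    [[0.004,0,0],[0,0,0]],
    [[0.015,0,-0.003],[0,0,0]],
    [[0.04,0,-0.008],[0,0,0]],
    [[0.07,0,-0.025],[0,0,0]],
    [[0.09,0,-0.06],[0,0,0]],
    [[0.1,0,-0.1],[0,0,0]],
    [[0.1,0,-0.14],[0,0,0]],
    [[0.1,0,-0.16],[0,0,0]],
    [[0.1,0,-0.16],[0,0,0]]
  ]
}}

```text
time: 15.1
eef_pos: [0.48, -0.1126, 0.1487]
eef_rot: [3.141, 0.219, -3.099]
force: [0.2, 0.1, 0.5]
grip_width: 0.0597
```

```bash
python3 look.py 10; python3 - <<'E'
from bench import monitor,eyes
from h import *
print(monitor.observe()["q"])
c=eyes.capture("wrist");cv2.imwrite("pics/w10.png",c["image"][:,:,::-1])
E
```

```text
15.1 [ 0.48   -0.1126  0.1487] [ 3.141   0.2193 -3.0987] [0.18 0.08 0.47] [-0.136 -0.002]
[-0.47691996 -0.00687966  1.98465832  0.13049728  0.98565941 -2.15299624]
```

View pics/t10.png

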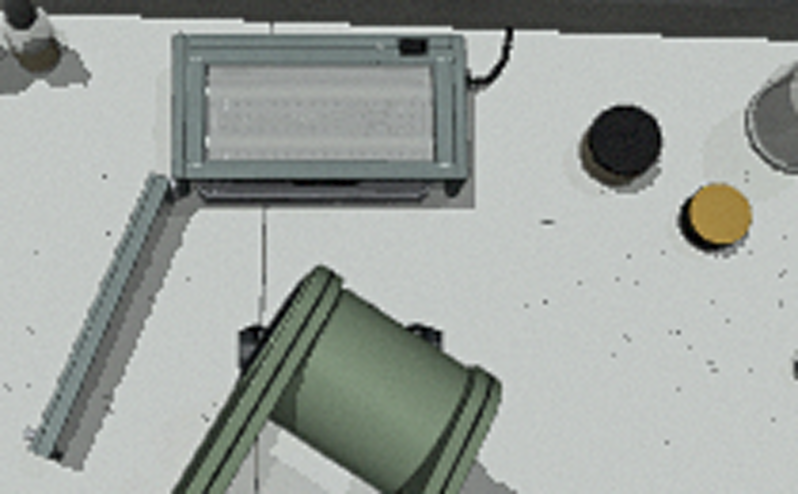

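View pics/s10.png

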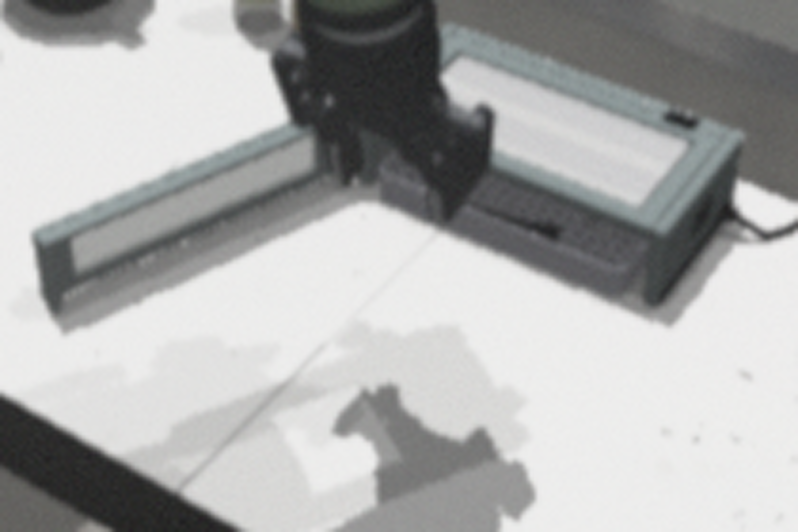

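View pics/w10.png

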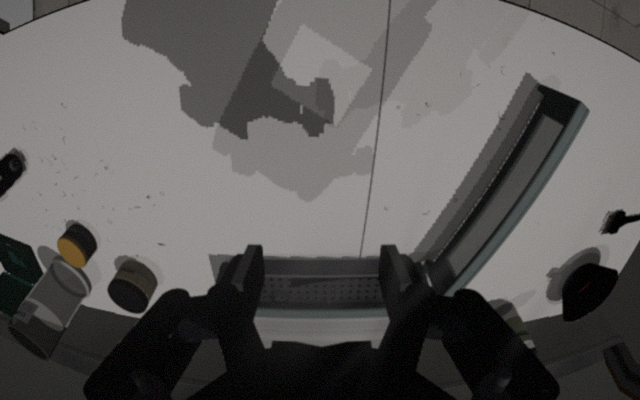

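```bash
python3 - <<'E'
from h import *
t=load("pics/t10.npy")
T=lambda x,y,z:onz(t,250+(x+.5)/3.8-.5,140+(y+.5)/3.8-.5,z)
for p in [(205,201),(250,201),(420,202)]: print("rim",w2h(T(*p,.025)))
a,b=w2h(T(174,186,.068)),w2h(T(54,464,.068)); print(a,b,np.arctan2(-(b-a)[0],-(b-a)[1]))
a,b=w2h(T(150,175,.068)),w2h(T(32,448,.068)); print(a,b,np.arctan2(-(b-a)[0],-(b-a)[1]))
th=2.03
d=np.array([-np.sin(th),-np.cos(th)]);n=np.array([-np.cos(th),np.sin(th)])
P=np.array([0,.122])+.165*d+(.018+.045)*n
print(P,h2w(*P)); R=toolR(np.radians(182.4)); print(inc([*h2w(*P),0.14],R))
E
```

```text
rim [-0.00541703  0.09629011]
rim [-0.00558134  0.0581606 ]
rim [-0.00707199 -0.08593651]
[-0.00260037  0.12008991] [-0.22621475  0.2122411 ] 1.9616889054262638
[0.00675038 0.13982226] [-0.21374247  0.22983913] 1.9583970800963473
[-0.11998318  0.25160724] [0.48538585 0.14146216]
([-0.0181, 0.2515, 0.0089], [0.0063, 0.2093, 0.001])
```

```bash
python3 - <<'E'
from h import *
t=load("pics/t10.npy");s=load("pics/s10.npy")
a=cv2.resize(t["image"][178:202,292:332,::-1],(800,480),interpolation=cv2.INTER_CUBIC);cv2.imwrite("pics/z10t.png",a)
a=cv2.resize(t["image"][178:202,340:380,::-1],(800,480),interpolation=cv2.INTER_CUBIC);cv2.imwrite("pics/z10r.png",a)
b=cv2.resize(s["image"][195:235,340:390,::-1],None,fx=15,fy=15,interpolation=cv2.INTER_CUBIC);cv2.imwrite("pics/z10s.png",b)
g=cv2.cvtColor(t["image"],cv2.COLOR_RGB2GRAY)
for u in (308,314,350,356): print(u,dict(zip(range(184,202),g[184:202,u])))
for x,y,z in [(-.004,.07,.025),(-.004,-.07,.025),(-.004,.07,0),(-.004,-.07,0),(0,.07,.072),(0,-.07,.072)]: print(x,y,z,proj(t,[*h2w(x,y),z]))
E
```

```text
308 {184: np.uint8(127), 185: np.uint8(129), 186: np.uint8(124), 187: np.uint8(26), 188: np.uint8(61), 189: np.uint8(71), 190: np.uint8(93), 191: np.uint8(108), 192: np.uint8(37), 193: np.uint8(58), 194: np.uint8(120), 195: np.uint8(199), 196: np.uint8(201), 197: np.uint8(200), 198: np.uint8(198), 199: np.uint8(196), 200: np.uint8(196), 201: np.uint8(199)}
314 {184: np.uint8(126), 185: np.uint8(129), 186: np.uint8(126), 187: np.uint8(24), 188: np.uint8(56), 189: np.uint8(74), 190: np.uint8(78), 191: np.uint8(113), 192: np.uint8(39), 193: np.uint8(59), 194: np.uint8(122), 195: np.uint8(192), 196: np.uint8(200), 197: np.uint8(196), 198: np.uint8(198), 199: np.uint8(200), 200: np.uint8(200), 201: np.uint8(196)}
350 {184: np.uint8(122), 185: np.uint8(129), 186: np.uint8(114), 187: np.uint8(37), 188: np.uint8(69), 189: np.uint8(72), 190: np.uint8(71), 191: np.uint8(104), 192: np.uint8(49), 193: np.uint8(68), 194: np.uint8(117), 195: np.uint8(200), 196: np.uint8(200), 197: np.uint8(194), 198: np.uint8(196), 199: np.uint8(198), 200: np.uint8(198), 201: np.uint8(197)}
356 {184: np.uint8(125), 185: np.uint8(127), 186: np.uint8(113), 187: np.uint8(37), 188: np.uint8(69), 189: np.uint8(74), 190: np.uint8(78), 191: np.uint8(105), 192: np.uint8(49), 193: np.uint8(81), 194: np.uint8(120), 195: np.uint8(198), 196: np.uint8(199), 197: np.uint8(196), 198: np.uint8(196), 199: np.uint8(199), 200: np.uint8(197), 201: np.uint8(198)}
-0.004 0.07 0.025 [311.74376457 192.06324253]
-0.004 -0.07 0.025 [355.18772356 191.88101809]
-0.004 0.07 0 [311.85538131 193.77435812]
-0.004 -0.07 0 [354.42687593 193.59491856]
0 0.07 0.072 [311.51973074 187.39367484]
0 -0.07 0.072 [356.67097351 187.20682054]
```

View pics/z10t.png

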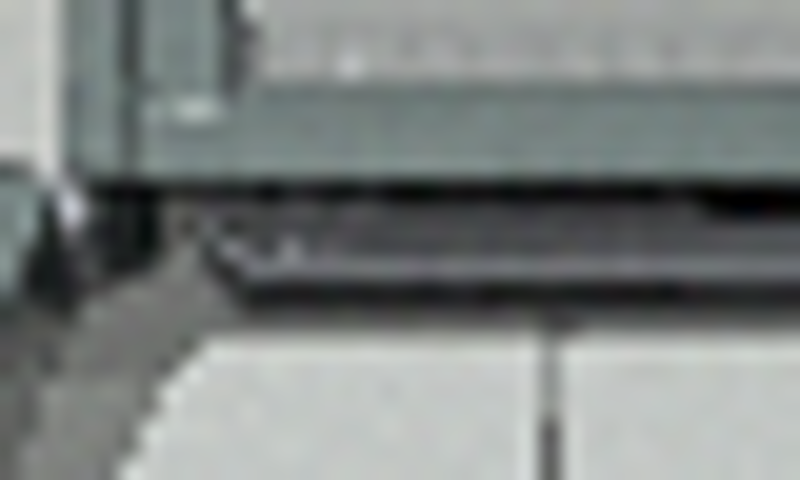

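View pics/z10r.png

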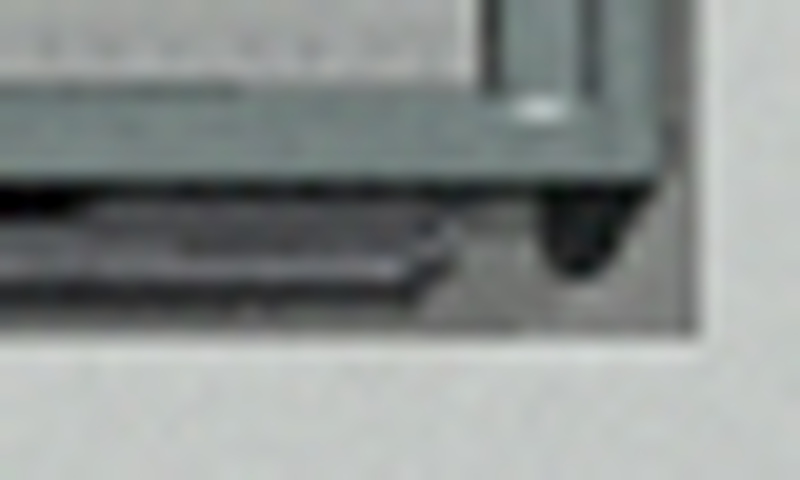

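View pics/z10s.png

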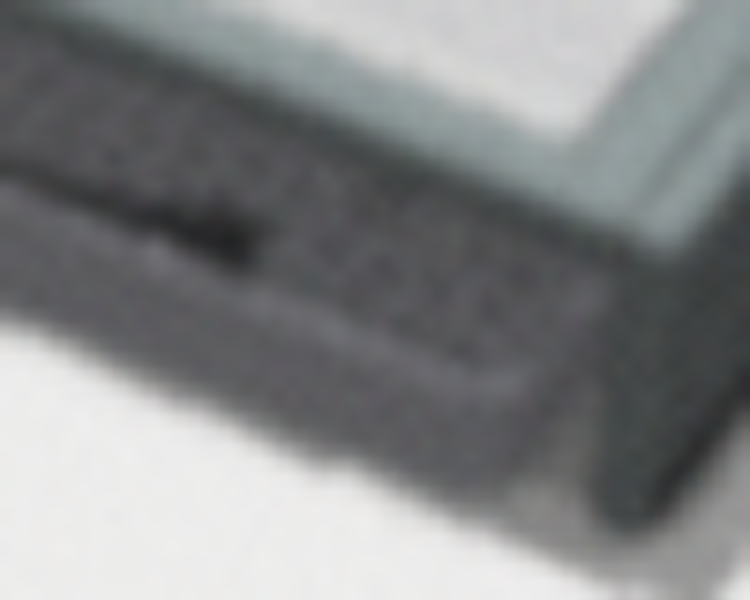

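The rim is 5.0 px in front of the roof edge, against 4.7 px predicted for home, and equal left and right. So the tray is home and square. Next is the door, at about 1.96 rad: shut the fingers and go to its outer side.

Call:
{"name": "play_rows", "arguments": {
  "increments": [
    [[-0.001,0.01,0],[0,0.02,0]],
    [[-0.003,0.035,0],[0,0.05,0]],
    [[-0.006,0.07,0],[0,0.09,0]],
    [[-0.009,0.105,0.002],[0,0.13,0]],
    [[-0.012,0.145,0.004],[0,0.16,0]],
    [[-0.014,0.185,0.006],[0.003,0.19,0]],
    [[-0.016,0.22,0.008],[0.006,0.209,0]],
    [[-0.018,0.243,0.009],[0.006,0.209,0]],
    [[-0.018,0.2515,0.009],[0.006,0.209,0]],
    [[-0.018,0.2515,0.009],[0.006,0.209,0]]
  ],
  "jaw": 0
}}

```text
time: 16.25
eef_pos: [0.4847, 0.1418, 0.1388]
eef_rot: [-3.141, -0.002, -3.096]
force: [0.3, -0.5, 0.1]
grip_width: 0.0001
```

```bash
python3 look.py 11; python3 - <<'E'
from h import *
th=1.96
d=np.array([-np.sin(th),-np.cos(th)]);n=np.array([-np.cos(th),np.sin(th)])
from bench import monitor
p=w2h(monitor.observe()["eef_pos"])-[0,.122]; print("along",p@d,"off face",p@n-.018)
R=toolR(np.radians(182.4)); P=np.array([0,.122])+.165*d+(.018+.045)*n
print(inc([*h2w(*P),0.03],R))
E
```

```text
16.25 [0.4847 0.1418 0.1388] [-3.1408e+00 -2.4000e-03 -3.0964e+00] [ 0.29 -0.54  0.09] [-0.1207  0.252 ]
along 0.15994714057799467 off face 0.05524479956871353
([0.0085, -0.0074, 0.1096], [-0.0011, -0.001, 0.0008])
```

View pics/s11.png

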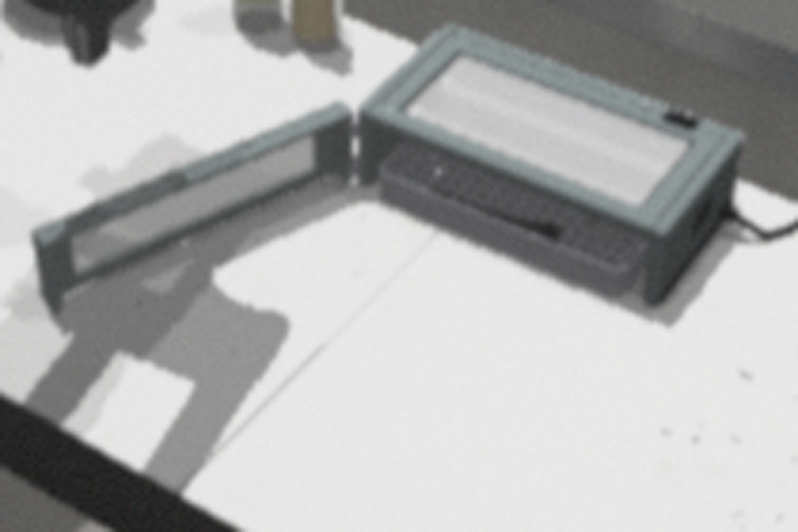

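View pics/t11.png

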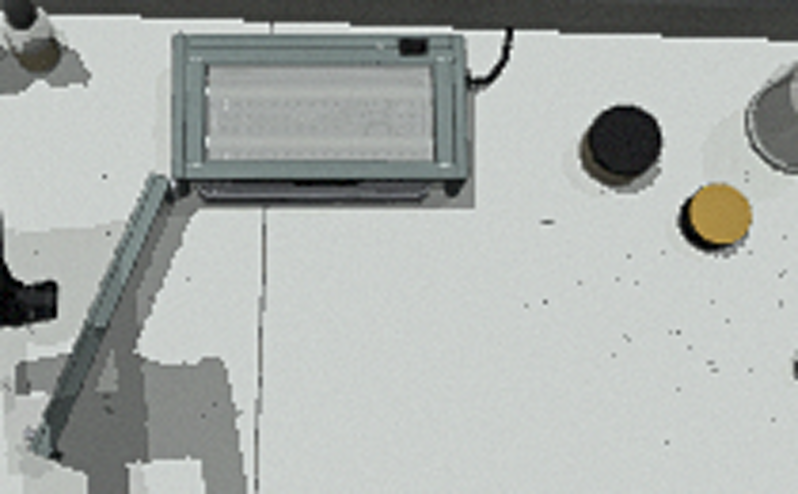

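Call:
{"name": "play_rows", "arguments": {
  "increments": [
    [[0,0,0.03],[0,0,0]],
    [[0,0,0.065],[0,0,0]],
    [[0,0,0.095],[0,0,0]],
    [[0,0,0.109],[0,0,0]],
    [[0,0,0.109],[0,0,0]],
    [[0,0,0.109],[0,0,0]]
  ]
}}

```text
time: 16.95
eef_pos: [0.4868, 0.1405, 0.0324]
eef_rot: [-3.141, 0.002, -3.1]
force: [0.6, -0.2, 0.0]
grip_width: 0.0002
```

```bash
python3 look.py 12; cat > arc.py <<'E'
from h import *
import sys
R=toolR(np.radians(182.4))
for th,off in [eval(a) for a in sys.argv[1:]]:
    d=np.array([-np.sin(th),-np.cos(th)]);n=np.array([-np.cos(th),np.sin(th)])
    P=np.array([0,.122])+.165*d+(.018+off)*n; print(th,off,P.round(3),inc([*h2w(*P),0.03],R))
E
python3 arc.py 1.96,.02 1.85,.013 1.7,.013 1.6,.013 1.5,.013 1.4,.013 1.3,.013 1.2,.013 1.1,.013 1.0,.013 .9,.013 .8,.013 .7,.013
```

```text
16.95 [0.4868 0.1405 0.0324] [-3.1412e+00  2.1000e-03 -3.0996e+00] [ 0.57 -0.15  0.01] [-0.1186  0.2506]
1.96 0.02 [-0.138  0.22 ] ([0.0206, -0.0313, 0.0033], [-0.0002, 0.0046, 0.0006])
1.85 0.013 [-0.15   0.197] ([0.0325, -0.0538, 0.0032], [-0.0002, 0.0046, 0.0006])
1.7 0.013 [-0.16   0.174] ([0.042, -0.077, 0.0032], [-0.0002, 0.0046, 0.0006])
1.6 0.013 [-0.164  0.158] ([0.0464, -0.0932, 0.0032], [-0.0002, 0.0046, 0.0006])
1.5 0.013 [-0.167  0.141] ([0.0492, -0.1098, 0.0032], [-0.0002, 0.0046, 0.0006])
1.4 0.013 [-0.168  0.125] ([0.0503, -0.1265, 0.0032], [-0.0002, 0.0046, 0.0006])
1.3 0.013 [-0.167  0.108] ([0.0497, -0.1433, 0.0032], [-0.0002, 0.0046, 0.0006])
1.2 0.013 [-0.165  0.091] ([0.0475, -0.1599, 0.0032], [-0.0002, 0.0046, 0.0006])
1.1 0.013 [-0.161  0.075] ([0.0436, -0.1762, 0.0032], [-0.0002, 0.0046, 0.0006])
1.0 0.013 [-0.156  0.059] ([0.0381, -0.1921, 0.0032], [-0.0002, 0.0046, 0.0006])
0.9 0.013 [-0.149  0.044] ([0.031, -0.2073, 0.0033], [-0.0002, 0.0046, 0.0006])
0.8 0.013 [-0.14   0.029] ([0.0225, -0.2218, 0.0033], [-0.0002, 0.0046, 0.0006])
0.7 0.013 [-0.13   0.016] ([0.0125, -0.2353, 0.0034], [-0.0002, 0.0046, 0.0006])
```

View pics/s12.png

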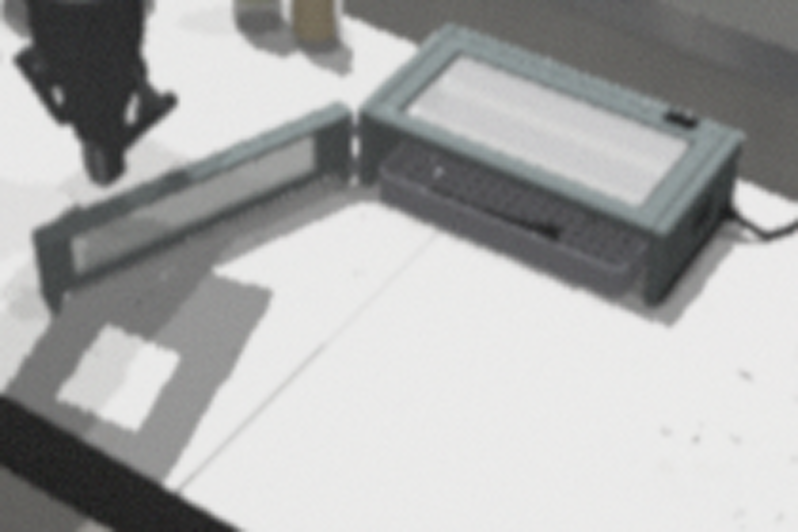

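Call:
{"name": "play_rows", "arguments": {
  "increments": [
    [[0.008,-0.012,-0.004],[0,0,0]],
    [[0.016,-0.024,-0.007],[0,0,0]],
    [[0.022,-0.034,-0.008],[0,0,0]],
    [[0.027,-0.044,-0.008],[0,0,0]],
    [[0.0325,-0.054,-0.008],[0,0,0]],
    [[0.037,-0.065,-0.008],[0,0,0]],
    [[0.042,-0.077,-0.008],[0,0,0]],
    [[0.0465,-0.093,-0.008],[0,0,0]],
    [[0.049,-0.11,-0.008],[0,0,0]],
    [[0.05,-0.1265,-0.008],[0,0,0]],
    [[0.0495,-0.143,-0.008],[0,0,0]],
    [[0.0475,-0.16,-0.008],[0,0,0]],
    [[0.0435,-0.176,-0.008],[0,0,0]],
    [[0.038,-0.192,-0.008],[0,0,0]],
    [[0.031,-0.207,-0.008],[0,0,0]],
    [[0.0225,-0.222,-0.008],[0,0,0]],
    [[0.0175,-0.229,-0.008],[0,0,0]],
    [[0.0175,-0.229,-0.008],[0,0,0]]
  ]
}}

```text
time: 18.85
eef_pos: [0.4796, -0.0897, 0.0399]
eef_rot: [-3.141, 0.002, -3.1]
force: [-0.3, -0.7, -0.4]
grip_width: -0.0002
```

```bash
python3 look.py 13; sed -i 's/,0.03\],R/,0.04],R/' arc.py
python3 arc.py .7,.013 .6,.013 .5,.013 .4,.013 .3,.013 .2,.013 .15,.013 .1,.013 .05,.013 .02,.013 0,.013 0,.010
```

```text
18.85 [ 0.4796 -0.0897  0.0399] [-3.1407e+00  2.1000e-03 -3.0998e+00] [-0.28 -0.73 -0.36] [-0.1354  0.0209]
0.7 0.013 [-0.13   0.016] ([-0.0069, -0.0067, -0.0006], [0.0002, 0.0, 0.0011])
0.6 0.013 [-0.119  0.003] ([-0.0182, -0.0191, -0.0006], [0.0002, 0.0, 0.0011])
0.5 0.013 [-0.106 -0.008] ([-0.0306, -0.0304, -0.0006], [0.0002, 0.0, 0.0011])
0.4 0.013 [-0.093 -0.018] ([-0.0441, -0.0404, -0.0006], [0.0002, 0.0, 0.0011])
0.3 0.013 [-0.078 -0.026] ([-0.0585, -0.049, -0.0006], [0.0002, 0.0, 0.0011])
0.2 0.013 [-0.063 -0.034] ([-0.0737, -0.0561, -0.0006], [0.0002, 0.0, 0.0011])
0.15 0.013 [-0.055 -0.037] ([-0.0816, -0.059, -0.0006], [0.0002, 0.0, 0.0011])
0.1 0.013 [-0.047 -0.039] ([-0.0896, -0.0616, -0.0006], [0.0002, 0.0, 0.0011])
0.05 0.013 [-0.039 -0.041] ([-0.0977, -0.0638, -0.0006], [0.0002, 0.0, 0.0011])
0.02 0.013 [-0.034 -0.042] ([-0.1026, -0.0649, -0.0006], [0.0002, 0.0, 0.0011])
0 0.013 [-0.031 -0.043] ([-0.1059, -0.0655, -0.0006], [0.0002, 0.0, 0.0011])
0 0.01 [-0.028 -0.043] ([-0.1089, -0.0655, -0.0006], [0.0002, 0.0, 0.0011])
```

View pics/s13.png

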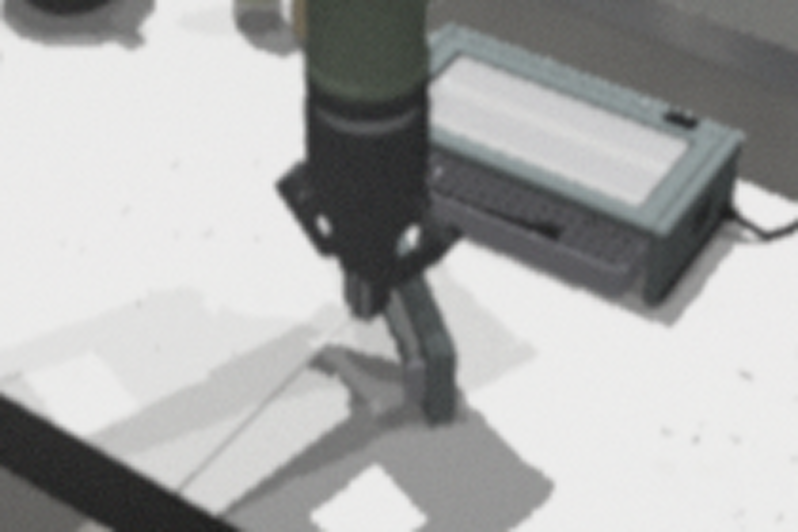

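View pics/t13.png

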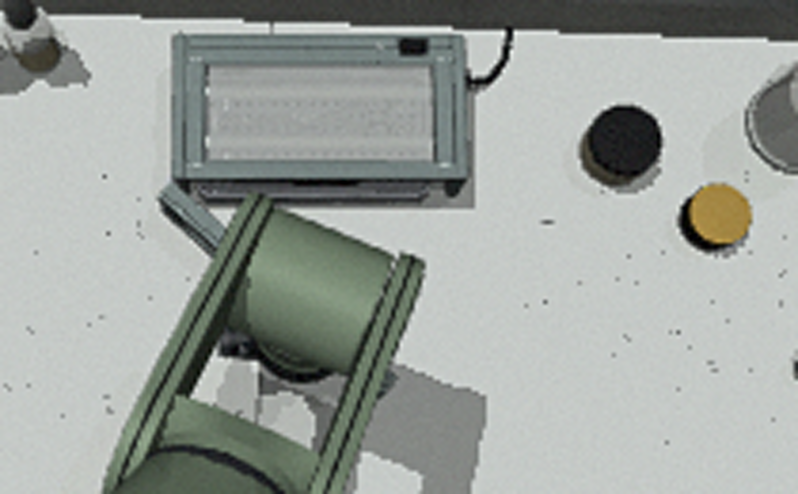

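The door is following the finger, now at about 0.75 rad. I'll continue, slowing down near the end.

Call:
{"name": "play_rows", "arguments": {
  "increments": [
    [[-0.007,-0.007,0],[0,0,0]],
    [[-0.018,-0.019,0],[0,0,0]],
    [[-0.0305,-0.0305,0],[0,0,0]],
    [[-0.044,-0.0405,0],[0,0,0]],
    [[-0.0585,-0.049,0],[0,0,0]],
    [[-0.066,-0.0525,0],[0,0,0]],
    [[-0.0735,-0.056,0],[0,0,0]],
    [[-0.078,-0.0575,0],[0,0,0]],
    [[-0.0815,-0.059,0],[0,0,0]],
    [[-0.0855,-0.0605,0],[0,0,0]],
    [[-0.0895,-0.0615,0],[0,0,0]],
    [[-0.0935,-0.063,0],[0,0,0]],
    [[-0.0975,-0.064,0],[0,0,0]],
    [[-0.1,-0.0645,0],[0,0,0]],
    [[-0.1025,-0.065,0],[0,0,0]],
    [[-0.104,-0.065,0],[0,0,0]],
    [[-0.106,-0.0655,0],[0,0,0]],
    [[-0.106,-0.0655,0],[0,0,0]]
  ]
}}

```text
time: 20.75
eef_pos: [0.5872, -0.1494, 0.0398]
eef_rot: [-3.141, 0.001, -3.099]
force: [-0.6, -0.2, -0.5]
grip_width: -0.0002
```

```bash
python3 look.py 14
```

```text
20.75 [ 0.5872 -0.1494  0.0398] [-3.1411e+00  1.2000e-03 -3.0986e+00] [-0.61 -0.17 -0.49] [-0.0304 -0.0432]
```

View pics/s14.png

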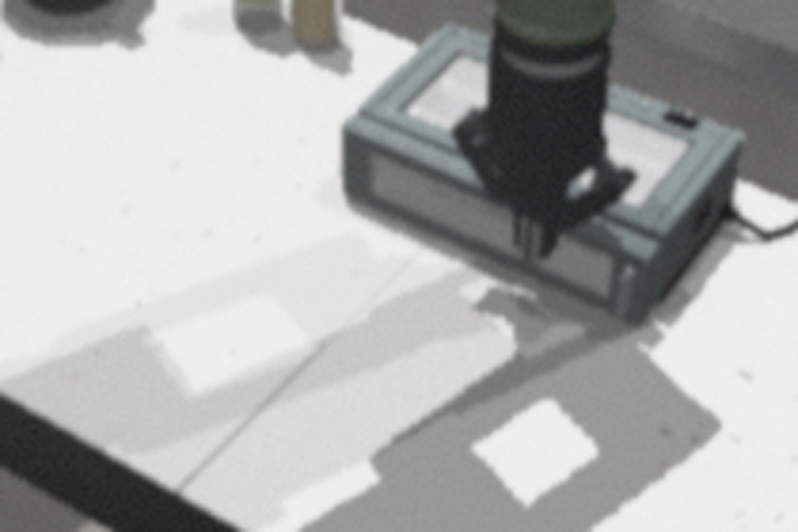

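View pics/t14.png

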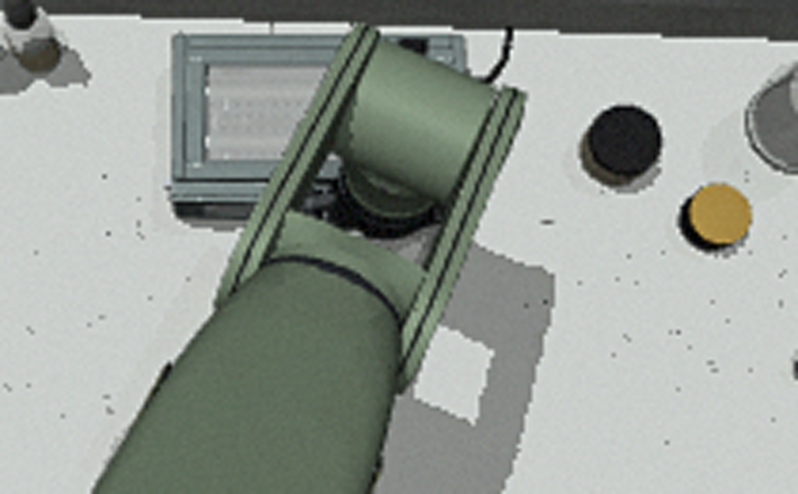

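Nearly shut; creep in until the force rises.

Call:
{"name": "play_rows", "arguments": {
  "increments": [
    [[-0.001,0,0],[0,0,0]],
    [[-0.002,0,0],[0,0,0]],
    [[-0.002,0,0],[0,0,0]]
  ]
}}

```text
time: 21.15
eef_pos: [0.5891, -0.1493, 0.0398]
eef_rot: [-3.141, 0.001, -3.099]
force: [0.5, -0.0, 0.8]
grip_width: -0.0001
```

Call:
{"name": "play_rows", "arguments": {
  "increments": [
    [[-0.001,0,0],[0,0,0]],
    [[-0.002,0,0],[0,0,0]],
    [[-0.002,0,0],[0,0,0]]
  ]
}}

```text
time: 21.45
eef_pos: [0.5912, -0.1492, 0.0398]
eef_rot: [-3.141, 0.001, -3.099]
force: [-1.0, 0.1, 0.3]
grip_width: 0.0001
```

Call:
{"name": "play_rows", "arguments": {
  "increments": [
    [[-0.001,0,0],[0,0,0]],
    [[-0.002,0,0],[0,0,0]],
    [[-0.002,0,0],[0,0,0]]
  ]
}}

```text
time: 21.75
eef_pos: [0.5918, -0.1491, 0.0397]
eef_rot: [-3.142, -0.002, -3.098]
force: [-4.6, -0.9, 3.9]
grip_width: 0.0001
```

Call:
{"name": "play_rows", "arguments": {
  "increments": [
    [[-0.001,0,0],[0,0,0]],
    [[-0.0015,0,0],[0,0,0]],
    [[-0.0015,0,0],[0,0,0]]
  ]
}}

```text
time: 22.05
eef_pos: [0.5918, -0.1491, 0.0397]
eef_rot: [3.141, -0.005, -3.098]
force: [-9.2, -1.4, 7.5]
grip_width: 0.0004
```

The door is firm at 9 N with no movement. I'll back straight off and lift.

Call:
{"name": "play_rows", "arguments": {
  "increments": [
    [[0.004,0,0],[0,0,0]],
    [[0.015,0,0],[0,0,0]],
    [[0.04,0,0],[0,0,0]],
    [[0.07,0.0,-0.02],[0,0,0]],
    [[0.09,0.02,-0.06],[0,0,0]],
    [[0.1,0.06,-0.1],[0,0,0]],
    [[0.1,0.1,-0.14],[0,0,0]],
    [[0.1,0.15,-0.16],[0,0,0]],
    [[0.1,0.2,-0.17],[0,0,0]],
    [[0.1,0.25,-0.17],[0,0,0]],
    [[0.1,0.3,-0.17],[0,0,0]],
    [[0.1,0.34,-0.17],[0,0,0]],
    [[0.1,0.35,-0.17],[0,0,0]],
    [[0.1,0.35,-0.17],[0,0,0]]
  ]
}}

```text
time: 23.45
eef_pos: [0.4786, 0.199, 0.2095]
eef_rot: [3.141, 0.002, -3.094]
force: [0.2, 0.1, -0.3]
grip_width: -0.0
```

```bash
python3 look.py 15; python3 - <<'E'
from h import *
t=load("pics/t15.npy");t0=load("pics/top0.npy")
cv2.imwrite("pics/full15.png",t["image"][:,:,::-1])
for n,c in (("0",t0),("15",t)):
    g=c["image"];hsv=cv2.cvtColor(g,cv2.COLOR_RGB2HSV)
    for k,m in [("yel",(hsv[...,0]>10)&(hsv[...,0]<30)&(hsv[...,1]>120)),("blk",g.max(2)<60)]:
        nn,l,st,ce=cv2.connectedComponentsWithStats(m.astype(np.uint8))
        for i in range(1,nn):
            if st[i,4]>60 and (380<ce[i][0]<460 or 170<ce[i][0]<215) and 140<ce[i][1]<215: print(n,k,st[i,4],ce[i].round(1))
T=lambda x,y,z:w2h(onz(t,250+(x+.5)/3.8-.5,140+(y+.5)/3.8-.5,z))
a=cv2.resize(t["image"][178:206,290:380,::-1],None,fx=8.8,fy=8.8,interpolation=cv2.INTER_CUBIC);cv2.imwrite("pics/z15.png",a)
for y in(.12,-.12):
  for x,z in((0,.072),(0,.068),(-.018,.068)): print(x,y,z,(proj(t,[*h2w(x,y),z])-[289.5,177.5])*8.8)
E
```

```text
23.45 [0.4786 0.199  0.2095] [ 3.1410e+00  1.6000e-03 -3.0939e+00] [ 0.19  0.07 -0.33] [-0.1243  0.3094]
0 yel 204 [438.6 196.1]
0 blk 499 [186.1 160.5]
0 blk 300 [413.6 177.3]
15 yel 207 [438.6 196.2]
15 blk 445 [186.7 158.6]
15 blk 291 [413.7 177.2]
0 0.12 0.072 [51.76527181 87.65202717]
0 0.12 0.068 [52.4207516  90.33681001]
-0.018 0.12 0.068 [ 51.99856164 140.01938113]
0 -0.12 0.072 [732.90411699  84.83319629]
0 -0.12 0.068 [731.24621481  87.52506484]
-0.018 -0.12 0.068 [733.09813402 137.15206941]
```

View pics/z15.png

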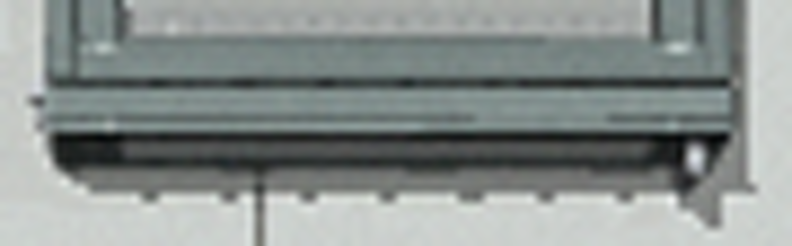

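View pics/s15.png

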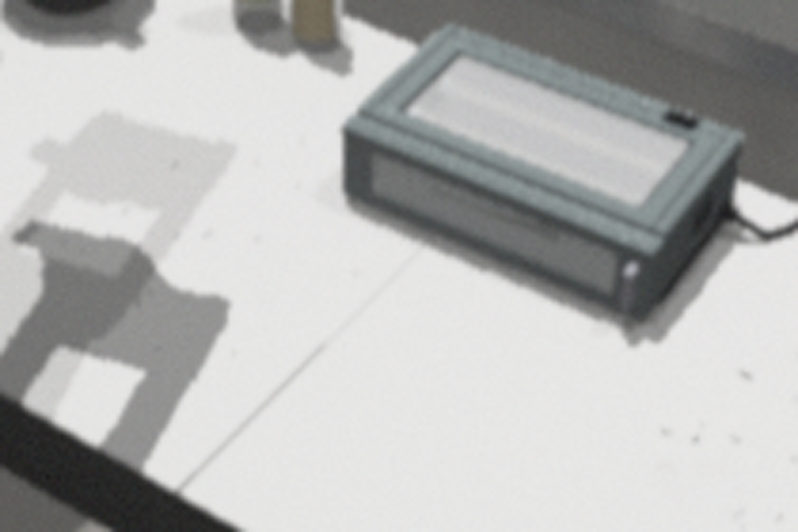

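View pics/full15.png

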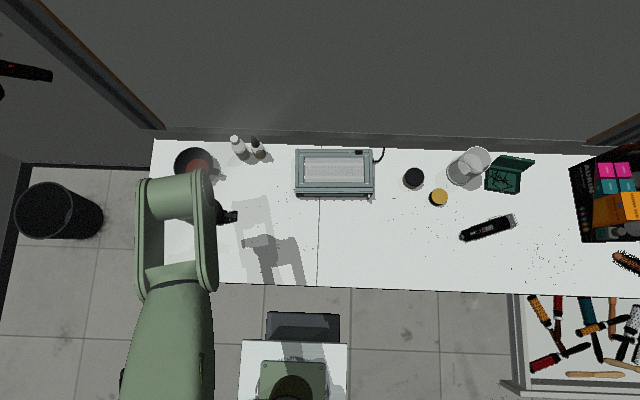

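```bash
python3 - <<'E'
from bench import ctrl,monitor
print(ctrl.hand_in(), monitor.observe()["time"])
E
```

```text
the job is handed in; nothing more can be done
the job is handed in; nothing more can be done
```

The tray is fully home in the steriliser, the hood door is shut, and I handed the job in at about 24 s of the 64 s allowed.

**How it was done:** I pushed the tray by its right side about 9 cm until it lined up with the hood. I then pushed its near side with both open fingers until it met the stops. Last, I swung the door shut with the closed fingers on its outer face. The fingers stayed outside the tray walls the whole time, so the scissors and clip were not touched.

**Last checks:**
- **Tray:** it stopped advancing while the force rose from 5.5 to 13.5 N. In the top view its rim sat 5.0 px in front of the roof edge, against 4.7 px predicted for home, and equal left and right. A rougher reading of the rim put it 1.5–3 mm farther out than the expected 4 mm. I put that down to reading the edges by eye and the 2 mm camera calibration.
- **Door:** it stayed put as the force rose to 9 N. Its edge looked parallel to the hood front after the arm backed off.
- **Bystanders:** both pots were within about 0.1 px of where they started. In the last picture the arm partly hid the bowl. What showed of it looked in place, and the arm never went near it, but I could not measure it fully.
- **Forces:** the largest wrist force I read was about 17 N, and the arm was touching nothing at hand-in.

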